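Spread a spring clip with a stepped wedge and ease it off the rod

ROBOT

A 6-joint arm with a two-finger parallel gripper is mounted at the origin on the work surface. World frame = base frame: x ahead of the robot, y to its left, z up, the work surface at z = 0. Lengths are in mm, angles in rad, forces in N, time in s.
With the tool pointing down it reaches from about 300 to 775 mm from the base axis. Payload 14.6 kg.
Tool frame: the origin (TCP) lies between the finger pads; the fingertips stand 8 mm ahead of it and the grasp point (between the pads) lies 11 mm behind it; x points along the fingers, y is the direction in which the jaws open and shut, and the axes are right-handed (so a half turn about x gives the same grasp; the last joint's range is limited). The gripper opens to 94 mm and grips with 3 to 60 N. Pads are 16 mm wide; open, the fingers measure 119 mm over their backs; the gripper's body (75 mm by 177 mm) begins 78 mm behind the grasp point.
Start: joints at [-1.211, 0.3, 1.521, -0, 1.321, -0.067], TCP at [227.67, -500.655, 213.446] pointing down, gripper open.
Joint ranges: [-3.03, 3.03], [-0.79, 2.21], [0.23, 2.52], [-1.04, 4.18], [0, 3.07], [-2.55, 2.55]. Speed limits (rad/s): [2.22, 2.22, 2.57, 3.14, 3.14, 3.14].

INTERFACE

Orientations are given as [roll, pitch, yaw] about the fixed x, y, z axes, in that order (R = Rz(yaw) Ry(pitch) Rx(roll)).
In Python, from cell import telemetry, camera, calibration, order gives the robot as it stands.
- The arm moves only by the shell command python3 -m handwheel 'ROWS' [FORCE]. ROWS is JSON, a list of rows, each a list of 7 numbers: the turn, a rotation vector about the tool's x, y, z as a fraction of full scale, then the shift along the tool's x, y, z as a fraction of full scale, then the opening, from 0 (shut) to 1 (fully open). A call has 1 to 12 rows; each row is the pose to reach, as a shift and turn from the pose measured when the call began, along the tool's axes at that moment, turning the shorter way round; what a row does not reach only later rows make up. Full scale, the value 1, is 300 mm for a shift and pi rad for a turn. A row lasts 1/8 s, in which the tool goes at most 62.5 mm and 10.7 degrees, less where a joint would pass 70% of its speed; a pose out of reach is approached as far as the arm can. A call with a number of a shift or a turn outside -1 to 1 is refused whole. A call with a gripper value outside its range is refused whole. The fingers move at their own pace and stop on an object; FORCE is the grip in N (left out, the last holds). Time passes only in rows, so rows that repeat a pose let the fingers close. It gives the time, the measured TCP pose, the force and the opening at its end, in the units of the state.
- telemetry.read_state(): the state, without advancing time (a new reading comes with each control period).
- camera(name): name is "scene" or "side" or "wrist"; returns the picture (480x640x3 uint8, red, green, blue); there is no depth.
- calibration(name): a dict with "fov_y" (degrees; the focal length in pixels is half the picture's height over the tangent of half this angle, whatever the lens; pixels are square), "cx", "cy" (the principal point, pixels), "position" and "attitude" of the camera in the world. Camera axes: x right, y down, z forward; pixel columns grow to the right and rows downward; lengths in mm; the calibration is good to about 2 mm. A picture is of the moment at which its call begins: read the wrist's pose just before it. calibration takes no time and is no camera call; for the wrist camera it gives the pose at the moment of the call.
- order.sign_off(): hands the job in, once; it reports no verdict.
The state is a dict: "clock": time; "joints": joint angles; "qd": joint speeds; "effort": joint torques, N m; "eef_pos": TCP position; "eef_rot": TCP orientation; "wrist_force": force on the tool from outside, world axes, zero at the start; "moment": the same for the moment, N m; "finger_gap": finger opening in mm.
Only numpy, scipy, OpenCV 4.12 (cv2) and the standard library are available. Lean on these libraries where they do the work, as an engineer would, in place of code of your own. Each camera call takes 0.05 s, during which the arm holds its last target.

TASK

Take the spring clip off the rod of the brake carrier: pick up the steel wedge, lay it on the carrier's runway and slide it gently under the clip until its step comes up firmly against the clip and the clip is backed against its stop, without forcing it, so that the clip stands spread on top of the wedge. Leave the wedge lying there, then lift the clip off by its tab and put it in the aluminium tray. Do not touch the clip with the gripper while its legs still grip under the rod, and leave everything else on the cart where it is.

Things in the scene. Friction and masses are not known exactly. Their poses are not given: they have to be found in the camera images.
- carrier: Fixed brake carrier on a grey 310 x 100 mm base plate. Origin on the cart top below the point where the rod leaves the runway; x is the push direction, z up. Dark runway block: flat top 50 mm wide at z = 73 mm, x = -150 to 0. The bright rod goes on from x = 0 to 120 mm along y = 0. A block 64 mm high carries its far end.
- clip_tab (a point): Centre of the clip's upright tab (20 mm along the rod, 10 mm thick across it, 30 mm high). The clip is a U of bright spring steel saddling the rod, 180 g; axes as the carrier's. Seated, this point is 99 mm above the cart. Below the tab is the bridge plate, 20 mm along the rod, 40 mm across, 5 mm thick, its underside 6 mm above the rod: a tunnel 18 mm wide for the wedge.
- wedge_handle (a point): Centre of the loose steel wedge's handle, 21 mm above its flat underside. x points to the thin tip, z up. Handle 44 (x) x 20 x 42 mm high. Ahead, 12 mm wide: step block 22 mm high to x = 44 mm, its front face is the step; level land 15 mm high to x = 78 mm; ramp falling to 3 mm at the tip, x = 132 mm. About 300 g.
- wedge_step (a point): On the face of the wedge's step, which comes up against the front edge of the clip's bridge: 44 mm ahead of the handle's centre, 18 mm above the wedge's underside.
- wedge_tip (a point): Middle of the wedge's thin tip edge, 132 mm ahead of the handle's centre and 1.5 mm above the underside.
- tray: Fixed open aluminium tray, 150 x 130 mm, 32 mm high, walls 4 mm; origin at the centre of its underside, z up.
- pad: Bystander: grey cast arc-shaped brake pad segment, 140 mm long, 32 mm high; origin at its underside.
- shim_a: Bystander: flat aluminium shim, 70 x 30 x 6 mm; origin at the centre of its underside.
- shim_b: Bystander: flat aluminium shim, 60 x 30 x 9 mm; origin at the centre of its underside.
- mallet: Bystander: mallet with orange polymer head, lying at the right, head 95 x 60 x 60 mm, 200 mm long; origin under its head.
- dowel: Bystander: steel dowel pin standing on end, 18 mm across, 55 mm high; origin at the centre of its underside.
- bar: Bystander: plain square steel bar, 130 x 20 x 20 mm, no taper; origin at the centre of its underside.
- bush: Bystander: brass bush, 48 mm across, 30 mm high; origin at the centre of its underside.
- wedge: The same wedge; origin on its underside, 21 mm below the handle's centre.
- rod_start (a point): On the carrier's centre line where the runway's top meets the rod's top (carrier x = 0, z = 73 mm). The rod is 26 mm wide with a flat top flush with the runway, flat sides 13 mm deep, then a half-round underside. The clip is not fixed along the rod: the wedge shoves it ahead, 5 to 43 mm, before or while raising it, so how far to push must be felt.
- rod_end (a point): On the rod's top at its far end, 120 mm from point rod_start. Before it a dark two-horned backstop is clamped beside the rod: posts 16 mm either side of the centre line, 92 mm high, stop the clip's legs and let the wedge pass between. Its place differs and is not reported: its front face stands anywhere 53 to 83 mm from rod_start. Reaching it feels solid.
- clip: The same clip; origin 26 mm below the tab's centre, level with the rod's top when seated. Two sprung legs hook under the rod, lips 22.5 mm below this origin. Raising it takes some 6 N of push on the wedge (greased). Raised 7 mm the lips pass the rod's widest part; on the wedge's land it stands 9 to 11 mm up, its tab leaning about 10 degrees away from the handle, held by the legs' friction (pulls off at 5 N, clear after 30 mm).

How it is judged (in metres and radians):
On the way, in this order (a step that is already met when the one before it is completed fails the run):
1. the wedge's tip is under the clip's bridge, the clip still gripping the rod (x of clip_tab in the frame of carrier between 0 and 0.11 m and y of clip_tab in the frame of carrier between -0.02 and 0.02 m and x of wedge_tip in the frame of clip_tab above -0.008 m and z of wedge_tip in the frame of clip_tab below -0.015 m and y of wedge_tip in the frame of clip_tab between -0.009 and 0.009 m and z of clip_tab in the frame of carrier below 0.103 m).
2. the wedge has raised the clip until its legs are spread over the rod's widest part, its step within 3 mm of the clip's bridge, the clip standing on the wedge's land (x of clip_tab in the frame of carrier between 0 and 0.11 m and y of clip_tab in the frame of carrier between -0.02 and 0.02 m and z of clip_tab in the frame of carrier between 0.1065 and 0.1135 m and angle between clip_tab's own z axis and vertical below 0.3 rad and x of wedge_step in the frame of clip_tab above -0.013 m and contact force between wedge and clip above 0.1 N and contact force between the fingers and clip below 0.1 N), for 0.2 s.
At the end, for the whole second after the job is handed in: The clip rests in the tray (tab centre inside the tray's outline and less than 65 mm above its underside), at rest; the wedge lies level (within 0.15 rad) on the carrier's runway or rod, at rest (x of clip_tab in the frame of tray between -0.075 and 0.075 m and y of clip_tab in the frame of tray between -0.065 and 0.065 m and z of clip_tab in the frame of tray below 0.065 m and linear speed of each of clip, wedge below 0.02 m/s and z of wedge_handle in the frame of carrier between 0.085 and 0.105 m and angle between wedge_handle's own z axis and vertical below 0.15 rad); the robot touches nothing.
It fails at once if the gripper touches the clip while its legs still grip under the rod (raised less than 6.5 mm) (x of clip_tab in the frame of carrier between 0 and 0.11 m and y of clip_tab in the frame of carrier between -0.02 and 0.02 m and z of clip_tab in the frame of carrier below 0.1055 m and contact force between the fingers and clip above 0.5 N).
It fails at once if the wedge is forced against the clip with more than 25 N (contact force between wedge and clip above 25 N).
It fails at once if the wedge is forced against the carrier with more than 60 N (contact force between wedge and carrier above 60 N).
It fails at once if another thing on the cart is moved by more than 25 mm (distance of any of pad, shim_a, shim_b, mallet, dowel, bar, bush from where it was at the start of the episode above 0.025 m).
It also fails if it takes over 72 s, if anything falls off the work surface, if the arm or the gripper's body presses on something with over 40 N, if the wrist force passes 120 N, or if a joint passes its speed limit or range.

## Working session

There is one attempt and no reset: what is moved stays moved. The work goes in short steps, Python scripts to look and compute and a shell command to move; the robot and the scene stay as the last step left them, time stands still between calls to the robot, and variables do not carry over. Pictures are saved under pics/ and viewed, and the job is handed in when it is done.

```bash
ls; mkdir -p pics; python3 - <<'E'
from cell import telemetry, camera, calibration, order
import cv2
print(telemetry.read_state())
for n in ("scene","side","wrist"):
    print(n,calibration(n))
    cv2.imwrite(f"pics/{n}0.png",camera(n)[:,:,::-1])
E
```

```text
pics
{'clock': 0.0, 'joints': array([-1.21063052e+00,  3.00466118e-01,  1.52161445e+00, -2.25117118e-05,
        1.32067426e+00, -6.65657648e-02]), 'qd': array([-1.53363440e-03,  1.03496645e-03,  9.52773925e-04, -3.41545820e-04,
        7.21978720e-05,  1.33860966e-03]), 'effort': array([-1.19651755e-03, -5.31803727e+01, -3.52734661e+01,  7.07949582e-02,
        2.44173640e-02, -1.04393084e-04]), 'eef_pos': array([ 227.56068645, -500.42861268,  212.87493809]), 'eef_rot': array([-1.61860224,  1.56963395,  1.94972757]), 'wrist_force': array([-0.5568072 ,  0.24398589,  0.19585391]), 'moment': array([ 0.0286392 , -0.08697078,  0.03691277]), 'finger_gap': 94.0178336831864}
scene {'fov_y': 54.48908871359974, 'cx': 316.7177925749123, 'cy': 236.98433834881598, 'position': array([1143.74393474,  551.97349746, 1009.05016377]), 'attitude': array([-2.41276064, -0.00389325,  2.32638978])}
side {'fov_y': 46.63969749750936, 'cx': 324.7745711590828, 'cy': 240.37205440553674, 'position': array([ 500.95660353,  883.58347701, 1129.97560089]), 'attitude': array([-2.43961119, -0.00552544, -3.08784932])}
wrist {'fov_y': 58.77318105226278, 'cx': 313.1108283476141, 'cy': 241.4862648327507, 'position': array([ 293.95456113, -469.76881872,  385.82023242]), 'attitude': array([ 2.88591518e+00,  2.19376575e-03, -1.14394347e+00])}
```

View pics/scene0.png

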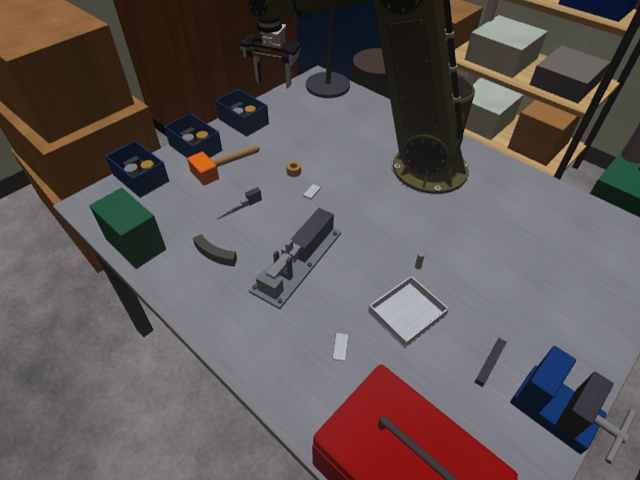

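View pics/side0.png

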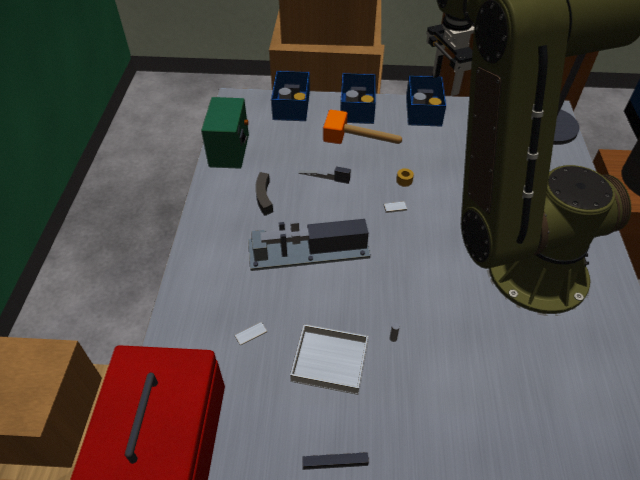

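View pics/wrist0.png

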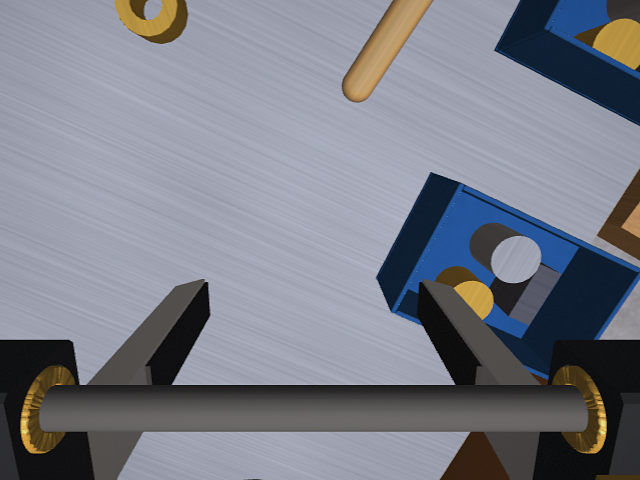

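```bash
cat > h.py <<'E'
import numpy as np, cv2, json
from scipy.spatial.transform import Rotation as Ro
from cell import telemetry, camera, calibration, order
def cam(n):
    c=calibration(n); R=Ro.from_euler('xyz',c['attitude']).as_matrix()
    f=240/np.tan(np.radians(c['fov_y']/2)); return dict(R=R,p=np.array(c['position']),f=f,cx=c['cx'],cy=c['cy'])
def ray(c,uv):
    d=c['R']@np.array([(uv[0]-c['cx'])/c['f'],(uv[1]-c['cy'])/c['f'],1.]); return d/np.linalg.norm(d)
def onz(c,uv,z):
    d=ray(c,uv); return c['p']+d*(z-c['p'][2])/d[2]
def proj(c,P):
    q=c['R'].T@(np.asarray(P,float)-c['p']); return np.array([c['cx']+c['f']*q[0]/q[2],c['cy']+c['f']*q[1]/q[2]])
def tri(c1,u1,c2,u2):
    d1,d2=ray(c1,u1),ray(c2,u2)
    A=np.stack([d1,-d2],1); t=np.linalg.lstsq(A,c2['p']-c1['p'],rcond=None)[0]
    a,b=c1['p']+t[0]*d1,c2['p']+t[1]*d2; return (a+b)/2,np.linalg.norm(a-b)
def shot(n,name,crop=None,s=1):
    c=cam(n); im=camera(n)[:,:,::-1].copy()
    cv2.imwrite(f"pics/{name}_raw.png",im)
    if crop: x0,y0,x1,y1=crop; im=im[y0:y1,x0:x1]
    if s!=1: im=cv2.resize(im,None,fx=s,fy=s,interpolation=cv2.INTER_CUBIC)
    cv2.imwrite(f"pics/{name}.png",im); return c
E
python3 - <<'E'
from h import *
s,d=cam('scene'),cam('side')
print(proj(s,[0,0,0]),proj(d,[0,0,0]))
for nm,u,z in [('carrier right-low base',(370,257),8),('tray c',(330,358),16),('handle',(343,172),35),('tip',(299,174),2),('dowel',(394,338),0),('pad',(266,195),15),('bush',(405,178),15),('shimb',(396,207),5)]:
    print(nm,onz(d,u,z).round())
for f,crop,n in [('scene0',(180,150,440,345),'sc'),('side0',(230,140,430,290),'sd')]:
    im=cv2.imread(f'pics/{f}.png'); x0,y0,x1,y1=crop
    cv2.imwrite(f'pics/{n}.png',cv2.resize(im[y0:y1,x0:x1],None,fx=3 if n=='sc' else 4,fy=3 if n=='sc' else 4,interpolation=cv2.INTER_CUBIC))
E
```

```text
[429.81108647 168.18098486] [537.44009064 271.18647196]
carrier right-low base [426. -15.   8.]
tray c [515. 284.  16.]
handle [ 506. -302.   35.]
tip [ 636. -321.    2.]
dowel [370. 215.   0.]
pad [ 720. -216.   15.]
bush [ 326. -309.   15.]
shimb [ 354. -200.    5.]
```

View pics/sc.png

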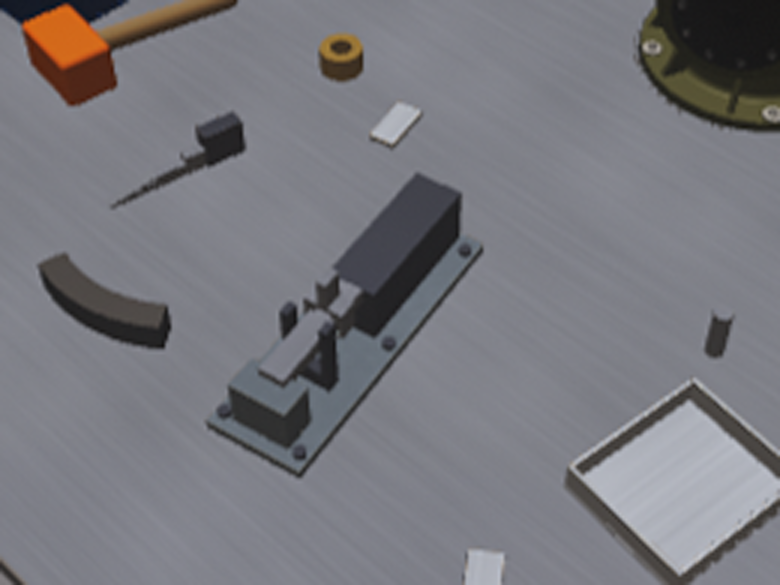

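View pics/sd.png

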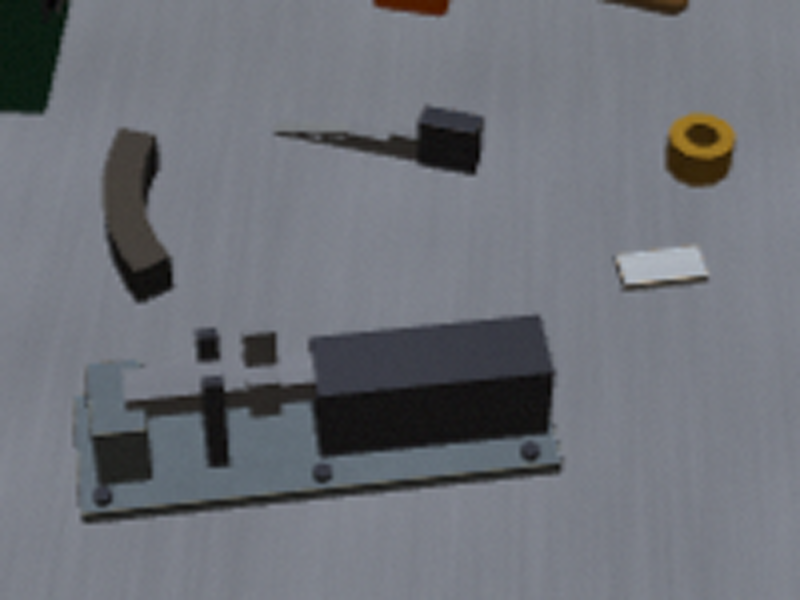

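```bash
python3 - <<'E'
from h import *
s,d=cam('scene'),cam('side')
sd=lambda p:(230+(p[0]+.5)/4-.5,140+(p[1]+.5)/4-.5)
sc=lambda p:(180+(p[0]+.5)/3-.5,150+(p[1]+.5)/3-.5)
R1=[onz(d,sd(p),73) for p in [(310,340),(540,318),(552,375),(316,394)]]
R2=[onz(s,sc(p),73) for p in [(335,268),(418,175),(461,193),(378,290)]]
print(np.round(R1,1),np.round(R2,1),sep='\n')
for R in (R1,R2):
    m0=(R[0]+R[3])/2;m1=(R[1]+R[2])/2;v=m0-m1;print('start',m0.round(1),np.linalg.norm(v),np.degrees(np.arctan2(v[1],v[0])), 'w',np.linalg.norm(R[0]-R[3]))
H1=[onz(d,sd(p),42) for p in [(424,107),(484,117),(478,136),(419,126)]]
print(np.round(H1,1)); 
T=onz(d,sd((276,132)),1.5);T2=onz(s,sc((111,207)),1.5);h=np.mean(H1,0);v=T-h
print(T,T2,h,np.degrees(np.arctan2(v[1],v[0])),np.linalg.norm(v[:2]))
H2=[onz(s,sc(p),42) for p in [(196,130),(233,113),(243,123),(207,140)]];print(np.round(H2,1),np.mean(H2,0))
R=Ro.from_euler('xyz',telemetry.read_state()['eef_rot']).as_matrix();print(R.round(3))
w=cam('wrist');print(w['R'].round(3))
E
```

```text
[[590.8 -59.1  73. ]
 [444.7 -86.7  73. ]
 [436.8 -38.6  73. ]
 [583.8 -14.3  73. ]]
[[585.1 -62.9  73. ]
 [447.9 -89.7  73. ]
 [437.6 -44.   73. ]
 [577.2 -16.9  73. ]]
start [587.3 -36.7  73. ] 148.81272134351042 10.04472472386974 w 45.39948256720788
start [581.1 -39.9  73. ] 141.01705140885332 11.019288502259368 w 46.60341161939371
[[ 528.2 -316.4   42. ]
 [ 484.7 -308.4   42. ]
 [ 488.5 -288.3   42. ]
 [ 530.9 -296.2   42. ]]
[ 637.3133962  -327.27061424    1.5       ] [ 639.24391636 -330.27472412    1.5       ] [ 508.06256027 -302.30229628   42.        ] -10.933563143625015 131.64040219049068
[[ 532.3 -317.9   42. ]
 [ 489.5 -309.9   42. ]
 [ 492.5 -291.2   42. ]
 [ 534.3 -298.8   42. ]] [ 512.14863359 -304.4448152    42.        ]
[[-0.     0.414 -0.91 ]
 [ 0.001 -0.91  -0.414]
 [-1.    -0.001 -0.   ]]
[[ 0.414 -0.88  -0.231]
 [-0.91  -0.401 -0.103]
 [-0.002  0.253 -0.967]]
```

```bash
python3 -m handwheel '[[0.197,0,0,0.1,-0.21,-0.95,1],[0.197,0,0,0.1,-0.21,-0.95,1],[0.197,0,0,0.1,-0.21,-0.95,1],[0.197,0,0,0.1,-0.21,-0.95,1],[0.197,0,0,0.1,-0.21,-0.95,1],[0.197,0,0,0.1,-0.21,-0.95,1],[0.197,0,0,0.1,-0.21,-0.95,1]]' 40; python3 - <<'E'
from h import *
c=shot('wrist','w1'); print(telemetry.read_state()); print(c)
E
```

```text
clock: 1.02
eef_pos: [460.6, -325.3, 182.9]
eef_rot: [-0.689, 1.57, 2.261]
wrist_force: [0.0, -0.1, -0.7]
finger_gap: 93.8
{'clock': 1.075, 'joints': array([-6.80949161e-01,  3.56891120e-01,  1.51781623e+00,  2.87112769e-04,
        1.26779351e+00,  1.08257071e+00]), 'qd': array([-1.21390931e-02, -5.55931678e-03, -8.13208492e-04,  1.67893441e-03,
       -2.05622721e-05,  3.50656901e-03]), 'effort': array([ 1.41936488e+00, -5.53292620e+01, -3.46128380e+01,  8.20136187e-02,
       -5.72194357e-02,  1.04221134e-02]), 'eef_pos': array([ 460.30141125, -325.75277171,  183.09322511]), 'eef_rot': array([-0.78118908,  1.5698477 ,  2.16759423]), 'wrist_force': array([ 0.44535739,  0.21414149, -0.23203916]), 'moment': array([ 0.02812346,  0.02638907, -0.02200535]), 'finger_gap': 94.02417123954974}
{'R': array([[-0.19048337, -0.94941532, -0.24965303],
       [-0.9816875 ,  0.1835996 ,  0.05080199],
       [-0.00239599,  0.25475819, -0.96700182]]), 'p': array([ 532.326084  , -339.14031053,  355.70835907]), 'f': np.float64(426.1645612106441), 'cx': 313.1108283476141, 'cy': 241.4862648327507}
```

View pics/w1.png

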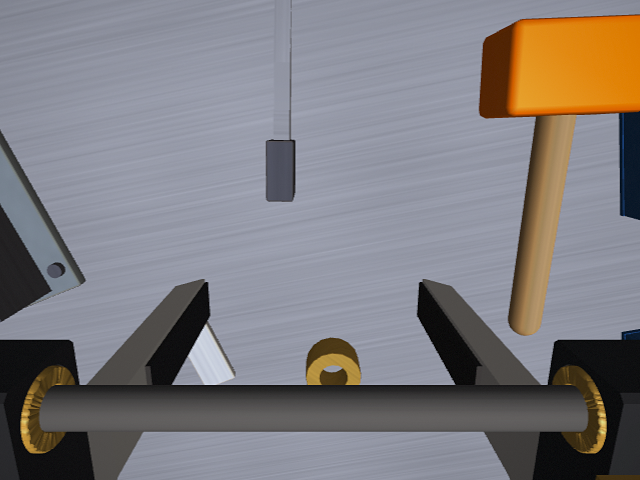

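```bash
python3 - <<'E'
import cv2
im=cv2.imread('pics/w1_raw.png')[120:220,240:340]
cv2.imwrite('pics/w1z.png',cv2.resize(im,None,fx=6,fy=6,interpolation=cv2.INTER_CUBIC))
E
```

```text
(no output)
```

View pics/w1z.png

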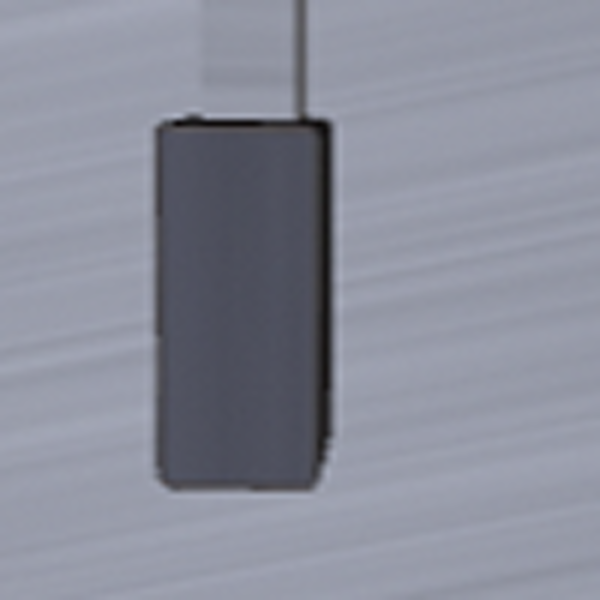

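```bash
cat >> h.py <<'E'
def tool(target,yaw_deg=None):
    """offset in tool units to reach target TCP (mm); yaw_deg: push-direction heading"""
    st=telemetry.read_state(); R=Ro.from_euler('xyz',st['eef_rot']).as_matrix()
    d=R.T@(np.asarray(target)-st['eef_pos']); 
    print('tcp',st['eef_pos'].round(1),'head',np.degrees(np.arctan2(-R[1,2],-R[0,2])).round(2),'tilt',R[:,0].round(4),'F',st['wrist_force'].round(2),'gap',round(st['finger_gap'],1),'t',round(st['clock'],2))
    print('shift frac',(d/300).round(4))
    if yaw_deg is not None:
        h=np.radians(yaw_deg); z=np.array([-np.cos(h),-np.sin(h),0]); x=np.array([0,0,-1.]); Rt=np.stack([x,np.cross(z,x),z],1)
        print('turn frac',(Ro.from_matrix(R.T@Rt).as_rotvec()/np.pi).round(4))
E
python3 - <<'E'
from h import *
c=dict(R=np.array([[-0.19048337,-0.94941532,-0.24965303],[-0.9816875,0.1835996,0.05080199],[-0.00239599,0.25475819,-0.96700182]]),p=np.array([532.326084,-339.14031053,355.70835907]),f=426.16456,cx=313.11083,cy=241.48626)
z=lambda a,b:(240+(a+.5)/6-.5,120+(b+.5)/6-.5)
P=[onz(c,z(*p),42) for p in [(156,123),(319,123),(318,489),(157,489)]]
print(np.round(P,1)); m=np.mean(P,0)
f=(P[0]+P[1]-P[2]-P[3])/2; print(m,np.linalg.norm(f),np.linalg.norm(P[0]-P[1]),np.degrees(np.arctan2(f[1],f[0])))
# ramp direction: tip from top of image edges at z~
for a in [(204.5/6*0,0)]: pass
tool([m[0],m[1],28],-10.5)
E
```

```text
[[ 531.6 -303.5   42. ]
 [ 527.9 -322.6   42. ]
 [ 484.7 -313.6   42. ]
 [ 488.5 -294.    42. ]]
[ 508.14976065 -308.45340828   42.        ] 44.10391555529734 19.467726315667946 -12.143755937568226
tcp [ 460.3 -325.8  183.1] head -11.05 tilt [-5.e-04  8.e-04 -1.e+00] F [ 0.45  0.21 -0.23] gap 94.0 t 1.07
shift frac [ 0.5169 -0.0868 -0.1458]
turn frac [-0.003   0.0002  0.0002]
```

```bash
python3 -m handwheel '[[0.004,0,0,0.2,-0.087,-0.146,1],[0.004,0,0,0.4,-0.087,-0.146,1],[0.004,0,0,0.5,-0.087,-0.146,1],[0.004,0,0,0.55,-0.087,-0.146,1],[0.004,0,0,0.55,-0.087,-0.146,1],[0.004,0,0,0.55,-0.087,-0.146,1]]' 40; python3 - <<'E'
from h import *
c=shot('wrist','w2'); tool([508.1,-308.5,18],-11.8)
E
```

```text
clock: 1.82
eef_pos: [508.8, -309.4, 20.1]
eef_rot: [2.889, 1.569, -0.458]
wrist_force: [0.5, 0.4, 0.7]
finger_gap: 93.8
tcp [ 508.8 -309.3   20.1] head -11.79 tilt [ 0.002 -0.001 -1.   ] F [-0.57 -0.08 -0.32] gap 93.8 t 1.88
shift frac [ 0.0069 -0.0021  0.0029]
turn frac [ 0.     -0.0007 -0.0002]
```

View pics/w2.png

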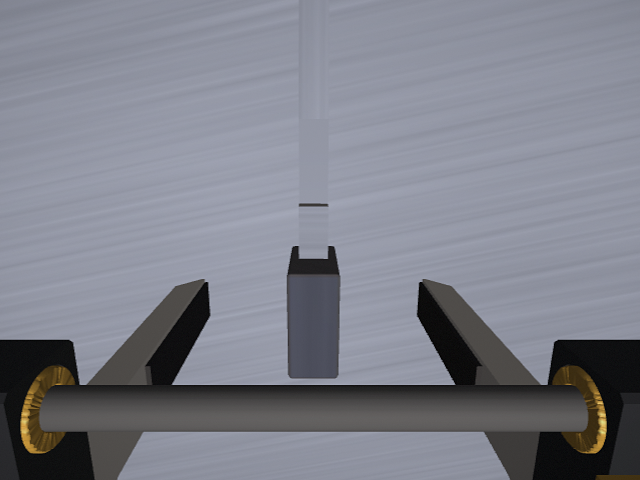

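```bash
python3 -m handwheel '[[0,0,0,0.005,0,0,0],[0,0,0,0.005,0,0,0],[0,0,0,0.005,0,0,0],[0,0,0,0.005,0,0,0],[0,0,0,0.005,0,0,0],[0,0,0,0.005,0,0,0]]' 50; python3 - <<'E'
from h import *
tool([508.1,-308.5,18],-11.8)
E
```

```text
clock: 2.62
eef_pos: [508.8, -309.3, 18.5]
eef_rot: [2.909, 1.569, -0.439]
wrist_force: [0.1, 0.1, -0.6]
finger_gap: 37.3
tcp [ 508.8 -309.3   18.5] head -11.79 tilt [ 1.9e-03 -9.0e-04 -1.0e+00] F [ 0.05  0.12 -0.61] gap 37.3 t 2.62
shift frac [ 0.0017 -0.002   0.0029]
turn frac [ 0.     -0.0006 -0.0002]
```

```bash
python3 -m handwheel '[[0,0,0,0,0,0,0],[0,0,0,0,0,0,0],[0,0,0,0,0,0,0],[0,0,0,0,0,0,0],[0,0,0,0,0,0,0]]' 50; python3 - <<'E'
from h import *
shot('wrist','w3');tool([508.1,-308.5,18],-11.8)
E
```

```text
clock: 3.25
eef_pos: [508.8, -309.2, 18.5]
eef_rot: [2.906, 1.569, -0.442]
wrist_force: [-0.3, -1.1, -1.1]
finger_gap: 19.8
tcp [ 508.8 -309.3   18.5] head -11.79 tilt [ 1.8e-03 -9.0e-04 -1.0e+00] F [ 0.34 -0.62 -0.17] gap 19.7 t 3.3
shift frac [ 0.0017 -0.002   0.0028]
turn frac [ 0.     -0.0006 -0.0002]
```

View pics/w3.png

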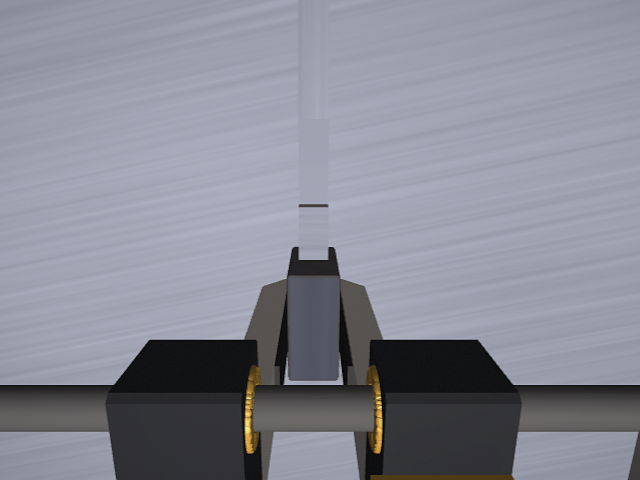

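```bash
python3 - <<'E'
from h import *
tool([440,-64,170],10.3)
E
python3 -m handwheel '[[0,0,0,-0.2,0,0,0],[0,0,0,-0.4,0,0,0],[0,0,0,-0.505,0,0,0],[0,0,0,-0.505,0,0,0]]' 50; python3 - <<'E'
from h import *
tool([440,-64,170],10.3)
E
```

```text
tcp [ 508.8 -309.3   18.5] head -11.79 tilt [ 1.8e-03 -9.0e-04 -1.0e+00] F [ 0.34 -0.62 -0.17] gap 19.7 t 3.3
shift frac [-0.5061 -0.7532  0.3906]
turn frac [-0.1227 -0.0006 -0.0003]
clock: 3.8
eef_pos: [509.1, -309.5, 171.9]
eef_rot: [2.793, 1.565, -0.554]
wrist_force: [0.3, 0.0, -4.2]
finger_gap: 20.0
tcp [ 509.1 -309.5  171.9] head -11.79 tilt [ 0.0049 -0.003  -1.    ] F [ 0.31  0.02 -4.24] gap 20.0 t 3.8
shift frac [ 0.0027 -0.754   0.3928]
turn frac [-0.1227 -0.0016 -0.0009]
```

```bash
python3 -m handwheel '[[-0.03,-0.0016,-0.0009,0,-0.2,0.1,0],[-0.06,-0.0016,-0.0009,0,-0.4,0.2,0],[-0.09,-0.0016,-0.0009,0,-0.6,0.3,0],[-0.123,-0.0016,-0.0009,0,-0.754,0.393,0],[-0.123,-0.0016,-0.0009,0,-0.754,0.393,0],[-0.123,-0.0016,-0.0009,0,-0.754,0.393,0],[-0.123,-0.0016,-0.0009,0,-0.754,0.393,0]]' 50; python3 - <<'E'
from h import *
c=shot('wrist','w4');tool([440,-64,170],10.3)
np.save('c4.npy',c,allow_pickle=True)
E
```

```text
clock: 4.68
eef_pos: [440.1, -64.9, 170.1]
eef_rot: [-0.148, 1.57, -3.11]
wrist_force: [-0.4, -1.2, -2.5]
finger_gap: 19.7
tcp [440.1 -64.9 170.2] head 10.24 tilt [-0.001 -0.    -1.   ] F [ 0.79  0.1  -2.13] gap 19.6 t 4.72
shift frac [ 0.0007 -0.0031 -0.0004]
turn frac [-0.0003  0.0003  0.    ]
```

View pics/w4.png

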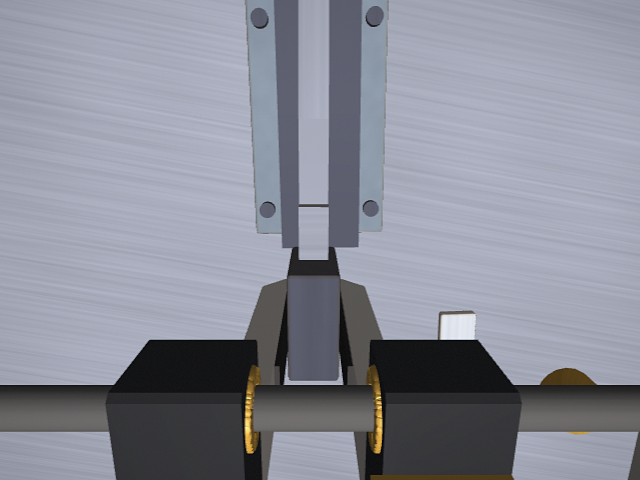

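```bash
python3 - <<'E'
import cv2
im=cv2.imread('pics/w4_raw.png')[0:260,230:410]
cv2.imwrite('pics/w4z.png',cv2.resize(im,None,fx=3,fy=2.3,interpolation=cv2.INTER_CUBIC))
g=cv2.cvtColor(cv2.imread('pics/w4_raw.png'),cv2.COLOR_BGR2GRAY)
for r in (20,60,100,150,190,230): print(r,list(g[r,265:290]),list(g[r,350:370]))
print([list(g[240:256,c]) for c in (290,345)])
E
```

```text
20 [np.uint8(95), np.uint8(89), np.uint8(62), np.uint8(98), np.uint8(153), np.uint8(148), np.uint8(147), np.uint8(149), np.uint8(144), np.uint8(121), np.uint8(92), np.uint8(95), np.uint8(95), np.uint8(95), np.uint8(96), np.uint8(95), np.uint8(95), np.uint8(95), np.uint8(95), np.uint8(95), np.uint8(95), np.uint8(94), np.uint8(95), np.uint8(95), np.uint8(95)] [np.uint8(96), np.uint8(96), np.uint8(95), np.uint8(96), np.uint8(95), np.uint8(96), np.uint8(96), np.uint8(95), np.uint8(96), np.uint8(94), np.uint8(93), np.uint8(111), np.uint8(141), np.uint8(149), np.uint8(151), np.uint8(126), np.uint8(41), np.uint8(62), np.uint8(96), np.uint8(94)]
60 [np.uint8(153), np.uint8(152), np.uint8(151), np.uint8(152), np.uint8(152), np.uint8(152), np.uint8(153), np.uint8(152), np.uint8(152), np.uint8(154), np.uint8(140), np.uint8(104), np.uint8(96), np.uint8(97), np.uint8(97), np.uint8(97), np.uint8(96), np.uint8(97), np.uint8(96), np.uint8(97), np.uint8(98), np.uint8(97), np.uint8(96), np.uint8(97), np.uint8(97)] [np.uint8(97), np.uint8(97), np.uint8(97), np.uint8(96), np.uint8(97), np.uint8(98), np.
[... 2622 characters left out ...]
nt8(95), np.uint8(96), np.uint8(95), np.uint8(92), np.uint8(114), np.uint8(148), np.uint8(156), np.uint8(154), np.uint8(153), np.uint8(152), np.uint8(151), np.uint8(151), np.uint8(151), np.uint8(151), np.uint8(150), np.uint8(152)]
[[np.uint8(96), np.uint8(96), np.uint8(95), np.uint8(96), np.uint8(93), np.uint8(95), np.uint8(94), np.uint8(92), np.uint8(160), np.uint8(181), np.uint8(182), np.uint8(181), np.uint8(167), np.uint8(159), np.uint8(154), np.uint8(153)], [np.uint8(95), np.uint8(95), np.uint8(95), np.uint8(94), np.uint8(95), np.uint8(94), np.uint8(92), np.uint8(138), np.uint8(184), np.uint8(178), np.uint8(171), np.uint8(171), np.uint8(172), np.uint8(174), np.uint8(174), np.uint8(173)]]
```

View pics/w4z.png

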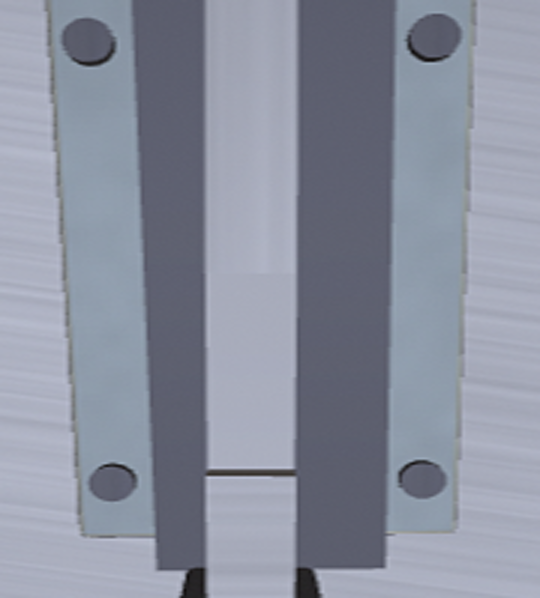

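```bash
python3 - <<'E'
from h import *
c=np.load('c4.npy',allow_pickle=True).item()
L=[onz(c,p,73)[:2] for p in [(273.8,20),(276.8,100),(278.6,150),(279.7,190),(281.2,230)]]
R=[onz(c,p,73)[:2] for p in [(361.2,20),(360,100),(359.6,150),(359,190),(358.2,230)]]
for E in (L,R):
    E=np.array(E); v=E[0]-E[-1]; print(np.degrees(np.arctan2(v[1],v[0])),[np.degrees(np.arctan2(*(a-b)[::-1])).round(2) for a,b in zip(E[:-1],E[1:])])
C=(np.array(L)+np.array(R))/2; v=C[0]-C[-1]; hd=np.arctan2(v[1],v[0]); print('head',np.degrees(hd),'width',np.linalg.norm(np.array(L)-R,axis=1))
end=(onz(c,(285,247.3),73)+onz(c,(350,247),73))/2; u=np.array([np.cos(hd),np.sin(hd)]); n=np.array([-u[1],u[0]])
lat=C@n; e=u*(end[:2]@u)+n*lat.mean(); print('rear end',e,'rod_start',e+150*u, lat)
tcp=telemetry.read_state()['eef_pos'][:2]; print('tcp in carrier', (tcp-e)@u-150,(tcp-e)@n)
z0=170.2-18.5
# wedge points: handle top corners, step
H=[onz(c,p,z0+42)[:2] for p in [(288,276),(339.5,276),(338,380),(289,380)]]
print('handle wid',np.linalg.norm(H[0]-H[1]),'len',np.linalg.norm(H[0]-H[3]), 'centre in carrier',[((np.mean(H,0)-e)@u-150).round(2),((np.mean(H,0)-e)@n).round(2)])
S=[onz(c,p,z0+22)[:2] for p in [(298.5,206),(328.5,206)]];S=np.mean(S,0);print('step', (S-e)@u-150,(S-e)@n)
w=[onz(c,(x,150),z0+15)[:2] for x in (298.5,328.5)];print(np.linalg.norm(w[0]-w[1]),(np.mean(w,0)-e)@u-150,(np.mean(w,0)-e)@n)
E
python3 - <<'E'
import cv2
g=cv2.cvtColor(cv2.imread('pics/w4_raw.png'),cv2.COLOR_BGR2GRAY).astype(int)
for r in (20,80,150,190): print(r,g[r,292:304],g[r,323:334])
E
```

```text
11.12829160136019 [np.float64(11.27), np.float64(11.18), np.float64(10.68), np.float64(11.25)]
10.997572298615562 [np.float64(10.95), np.float64(11.37), np.float64(10.96), np.float64(10.68)]
head 11.062942636053442 width [50.3490661  50.10545894 50.20501762 50.32714705 50.06510782]
rear end [439.07573431 -68.75269339] rod_start [586.28828082 -39.96960549] [-151.68236851 -151.71966674 -151.82992561 -151.726155   -151.68236851]
tcp in carrier -148.30798591401452 3.5550391893924025
handle wid 19.0476857710447 len 43.496470729747294 centre in carrier [np.float64(-149.32), np.float64(4.09)]
step -104.89674056570037 3.5369495021858075
12.139351680577953 -83.20134706083236 3.240199566123959
20 [ 95  95  95  95  93  99 132 161 159 160 163 164] [164 164 166 168 170 157 118  92  94  95  95]
80 [ 98  97  98  98  96 101 136 167 166 166 168 170] [171 172 174 175 175 163 120  95  97  97  98]
150 [ 97  97  96  96  96  94 134 177 173 173 173 172] [172 173 173 173 176 151  91  95  97  97  96]
190 [ 97  97  95  95  95  94 111 154 177 176 175 175] [175 174 175 177 170 137  92  94  96  96  96]
```

```bash
python3 - <<'E'
from h import *
d=cam('side'); h=np.radians(11.06);u=np.array([np.cos(h),np.sin(h),0]);n=np.array([-u[1],u[0],0]);o=np.array([586.3,-40,0])
def onplane(c,uv,y):
    r=ray(c,uv); t=((o+n*y-c['p'])@n)/(r@n); P=c['p']+t*r; return np.round([(P-o)@u,P[2]],1)
sd=lambda p:(230+(p[0]+.5)/4-.5,140+(p[1]+.5)/4-.5)
for nm,p,y in [('tab UL',(245,334),5),('tab UR',(276,334),5),('tabLR',(278,362),5),('bridge/leg',(250,412),20),('leg r',(281,410),20),('post top front r',(222,378),22),('post bot r',(229,463),22),('farpost',(218,335),-10)]: print(nm,onplane(d,sd(p),y))
tool([586.3-133*u[0],-40-133*u[1],100],11.06)
E
```

```text
tab UL [ 43.2 112.2]
tab UR [ 24.1 109.3]
tabLR [23.7 83.1]
bridge/leg [43.9 55.4]
leg r [24.3 54.2]
post top front r [59.9 92.9]
post bot r [59.5  9.2]
farpost [59.2 97.1]
tcp [440.1 -64.9 170.2] head 10.24 tilt [-0.001 -0.    -1.   ] F [ 0.79  0.1  -2.13] gap 19.6 t 4.72
shift frac [ 0.234   0.0112 -0.0514]
turn frac [-0.0045  0.0003  0.0001]
```

```bash
python3 -m handwheel '[[-0.0045,0,0,0.05,0.011,-0.051,0],[-0.0045,0,0,0.15,0.011,-0.051,0],[-0.0045,0,0,0.234,0.011,-0.051,0],[-0.0045,0,0,0.245,0.011,-0.051,0],[-0.0045,0,0,0.245,0.011,-0.051,0],[-0.0045,0,0,0.245,0.011,-0.051,0]]' 50; cat >> h.py <<'E'
h=np.radians(11.06);u=np.array([np.cos(h),np.sin(h),0]);n=np.array([-u[1],u[0],0]);o=np.array([586.3,-40,0])
def where():
    st=telemetry.read_state();p=st['eef_pos']-o;F=st['wrist_force'];R=Ro.from_euler('xyz',st['eef_rot']).as_matrix()
    print('carrier x %.1f y %.1f z %.1f head %.2f'%(p@u,p@n,p[2],np.degrees(np.arctan2(-R[1,2],-R[0,2]))),'tilt',R[:,0].round(4),'F push %.1f lat %.1f up %.1f'%(F@u,F@n,F[2]),'t %.2f'%st['clock'])
E
python3 - <<'E'
from h import *
shot('side','s5',(230,140,430,290),4);where()
tool([586.3-133*u[0],-40-133*u[1],91.5],11.06)
E
```

```text
clock: 5.48
eef_pos: [456.2, -65.8, 97.7]
eef_rot: [2.388, 1.57, -0.561]
wrist_force: [-0.1, -0.3, -2.4]
finger_gap: 19.7
carrier x -132.7 y -0.2 z 97.6 head 11.04 tilt [ 6.e-04 -4.e-04 -1.e+00] F push 0.3 lat 0.1 up -2.7 t 5.53
tcp [456.1 -65.7  97.6] head 11.04 tilt [ 6.e-04 -4.e-04 -1.e+00] F [ 0.25  0.19 -2.68] gap 19.3 t 5.53
shift frac [ 0.0204 -0.0008  0.0011]
turn frac [-0.0001 -0.0002 -0.0002]
```

View pics/s5.png

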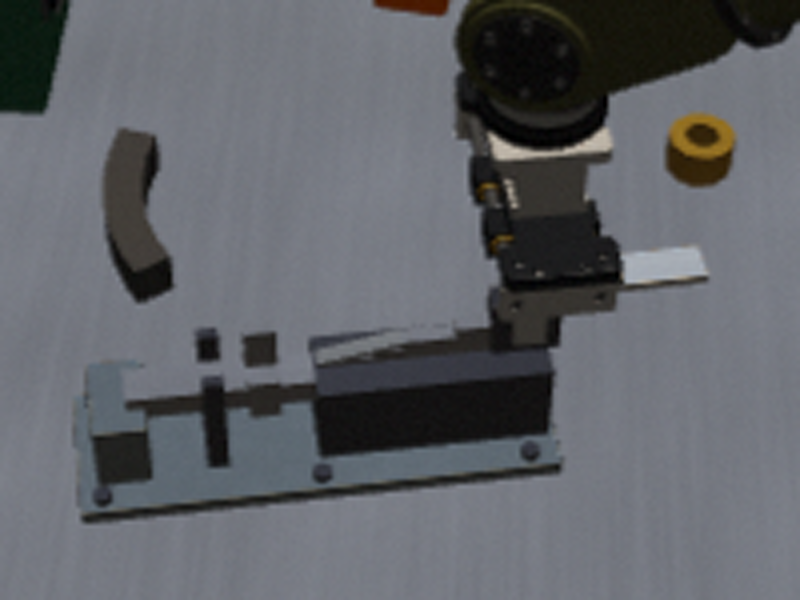

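```bash
python3 -m handwheel '[[0,0,0,0.007,0,0,0],[0,0,0,0.015,0,0,0],[0,0,0,0.015,0,0,0]]'; python3 -c "from h import *;where()"; python3 -m handwheel '[[0,0,0,0.003,0,0,0],[0,0,0,0.005,0,0,0]]'; python3 -c "from h import *;where()"
```

```text
clock: 5.9
eef_pos: [456.0, -65.6, 92.9]
eef_rot: [1.97, 1.57, -0.978]
wrist_force: [-0.1, 0.4, -2.5]
finger_gap: 19.6
carrier x -132.8 y -0.2 z 92.9 head 11.04 tilt [ 2.e-04 -3.e-04 -1.e+00] F push -0.1 lat 0.4 up -2.5 t 5.90
clock: 6.15
eef_pos: [456.1, -65.7, 91.5]
eef_rot: [2.277, 1.57, -0.672]
wrist_force: [-3.0, 0.8, 5.9]
finger_gap: 19.9
carrier x -132.7 y -0.2 z 91.5 head 11.04 tilt [ 4.e-04 -3.e-04 -1.e+00] F push -2.8 lat 1.4 up 5.9 t 6.15
```

```bash
python3 -m handwheel '[[0,0,0,0,0,-0.02,0],[0,0,0,0,0,-0.05,0],[0,0,0,0,0,-0.08,0],[0,0,0,0,0,-0.1,0],[0,0,0,0,0,-0.1,0]]'; python3 - <<'E'
from h import *
where();shot('wrist','w6');shot('side','s6',(230,140,430,290),4)
E
```

```text
clock: 6.78
eef_pos: [486.0, -59.8, 91.5]
eef_rot: [2.61, 1.57, -0.338]
wrist_force: [1.5, 0.6, -0.1]
finger_gap: 19.4
carrier x -102.2 y -0.2 z 91.5 head 11.06 tilt [ 9.e-04 -3.e-04 -1.e+00] F push 1.6 lat 0.3 up -0.1 t 6.78
```

View pics/w6.png

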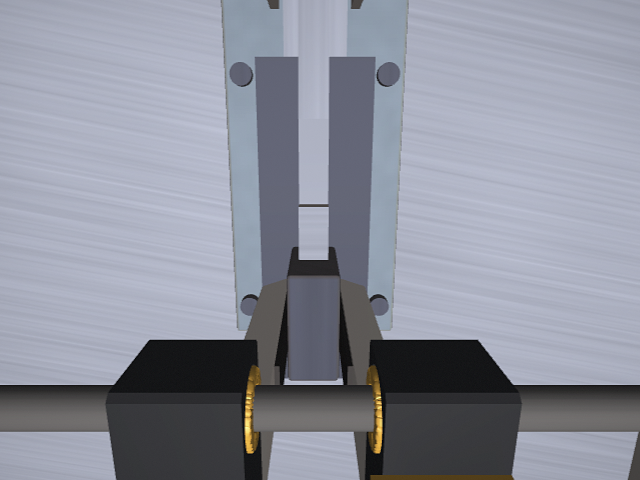

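View pics/s6.png

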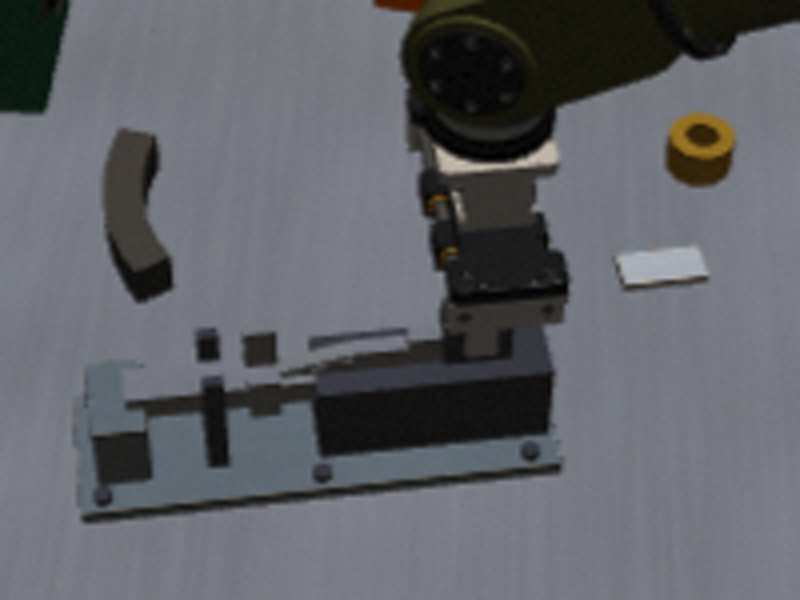

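```bash
python3 -m handwheel '[[0,0,0,0,0.003,-0.007,0],[0,0,0,0,0.003,-0.013,0],[0,0,0,0,0.003,-0.02,0],[0,0,0,0,0.003,-0.02,0]]'; python3 -c "from h import *;where()"; python3 -m handwheel '[[0,0,0,0,0,-0.005,0],[0,0,0,0,0,-0.01,0],[0,0,0,0,0,-0.015,0],[0,0,0,0,0,-0.02,0]]';  python3 -c "from h import *;where()"
```

```text
clock: 7.38
eef_pos: [491.8, -59.6, 91.5]
eef_rot: [2.611, 1.57, -0.338]
wrist_force: [0.1, -0.6, -1.7]
finger_gap: 19.5
carrier x -96.5 y -1.1 z 91.5 head 11.05 tilt [ 9.e-04 -3.e-04 -1.e+00] F push -0.0 lat -0.6 up -1.7 t 7.38
clock: 7.88
eef_pos: [497.8, -58.4, 91.5]
eef_rot: [2.547, 1.57, -0.401]
wrist_force: [-1.7, -0.2, 0.4]
finger_gap: 19.6
carrier x -90.4 y -1.1 z 91.5 head 11.05 tilt [ 8.e-04 -3.e-04 -1.e+00] F push -1.7 lat 0.1 up 0.4 t 7.88
```

```bash
for i in 1 2 3; do python3 -m handwheel '[[0,0,0,0,0,-0.005,0],[0,0,0,0,0,-0.01,0],[0,0,0,0,0,-0.015,0],[0,0,0,0,0,-0.02,0]]'|grep force;  python3 -c "from h import *;where()"; done; python3 - <<'E'
from h import *
shot('side','s7',(230,140,430,290),4)
E
```

```text
wrist_force: [-2.0, -0.8, 0.9]
carrier x -84.4 y -1.1 z 91.5 head 11.05 tilt [ 7.e-04 -3.e-04 -1.e+00] F push -2.1 lat -0.4 up 0.9 t 8.38
wrist_force: [-2.4, 0.0, 1.1]
carrier x -78.3 y -1.1 z 91.5 head 11.05 tilt [ 5.e-04 -3.e-04 -1.e+00] F push -2.3 lat 0.5 up 1.1 t 8.88
wrist_force: [-6.2, -1.6, 3.2]
carrier x -72.3 y -1.1 z 91.5 head 11.05 tilt [ 3.e-04 -4.e-04 -1.e+00] F push -6.4 lat -0.3 up 3.2 t 9.38
```

View pics/s7.png

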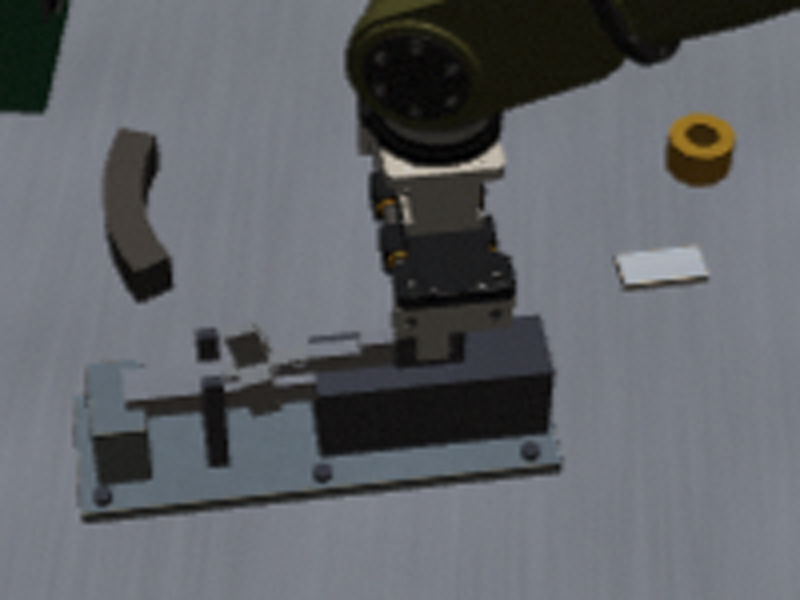

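```bash
for i in 1 2 3; do python3 -m handwheel '[[0,0,0,0,0,-0.005,0],[0,0,0,0,0,-0.01,0],[0,0,0,0,0,-0.015,0],[0,0,0,0,0,-0.02,0]]'|grep force;  python3 -c "from h import *;where()"; done
```

```text
wrist_force: [-4.5, -1.7, 4.2]
carrier x -66.2 y -1.1 z 91.5 head 11.05 tilt [ 1.e-04 -4.e-04 -1.e+00] F push -4.7 lat -0.8 up 4.2 t 9.93
wrist_force: [-8.4, -1.2, 5.8]
carrier x -60.5 y -1.1 z 91.5 head 11.05 tilt [-9.e-04 -4.e-04 -1.e+00] F push -8.5 lat 0.4 up 5.8 t 10.43
wrist_force: [-10.9, -1.8, 6.4]
carrier x -55.1 y -1.1 z 91.5 head 11.04 tilt [-2.3e-03 -6.0e-04 -1.0e+00] F push -11.1 lat 0.3 up 6.4 t 10.93
```

```bash
for i in 1 2 3; do python3 -m handwheel '[[0,0,0,0,0,-0.005,0],[0,0,0,0,0,-0.01,0],[0,0,0,0,0,-0.015,0],[0,0,0,0,0,-0.02,0]]'|grep force;  python3 -c "from h import *;where()"; done; python3 - <<'E'
from h import *
shot('side','s8',(230,140,430,290),4)
E
```

```text
wrist_force: [-10.2, -2.1, 5.0]
carrier x -49.5 y -1.1 z 91.5 head 11.04 tilt [-3.5e-03 -6.0e-04 -1.0e+00] F push -10.4 lat -0.1 up 5.0 t 11.43
wrist_force: [-8.3, -1.0, 5.1]
carrier x -43.8 y -1.2 z 91.6 head 11.04 tilt [-4.2e-03 -8.0e-04 -1.0e+00] F push -8.3 lat 0.6 up 5.1 t 11.93
wrist_force: [-9.5, -1.6, 4.3]
carrier x -38.1 y -1.2 z 91.5 head 11.03 tilt [-5.e-03 -8.e-04 -1.e+00] F push -9.6 lat 0.3 up 4.3 t 12.43
```

View pics/s8.png

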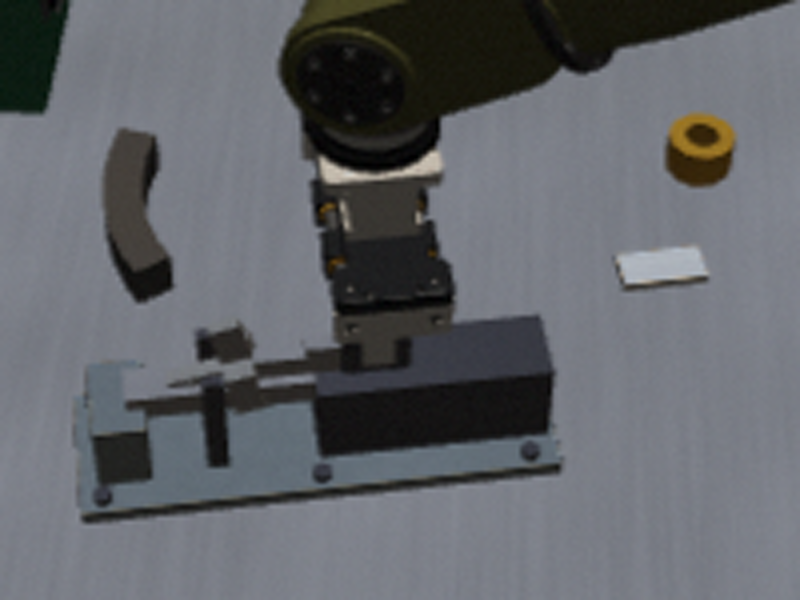

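```bash
for i in 1 2 3 4; do python3 -m handwheel '[[0,0,0,0,0,-0.005,0],[0,0,0,0,0,-0.01,0],[0,0,0,0,0,-0.015,0],[0,0,0,0,0,-0.02,0]]'|grep force;  python3 -c "from h import *;where()"; done; python3 - <<'E'
from h import *
shot('side','s9',(230,140,430,290),4)
E
```

```text
wrist_force: [-7.1, -1.5, 4.3]
carrier x -32.0 y -1.3 z 91.5 head 11.03 tilt [-5.e-03 -8.e-04 -1.e+00] F push -7.2 lat -0.1 up 4.3 t 12.97
wrist_force: [-6.0, -2.7, 2.7]
carrier x -25.9 y -1.3 z 91.6 head 11.02 tilt [-4.9e-03 -8.0e-04 -1.0e+00] F push -6.4 lat -1.5 up 2.7 t 13.47
wrist_force: [-2.2, -1.1, 2.8]
carrier x -19.7 y -1.3 z 91.6 head 11.02 tilt [-4.5e-03 -8.0e-04 -1.0e+00] F push -2.4 lat -0.7 up 2.8 t 13.97
wrist_force: [-1.9, -0.2, 0.8]
carrier x -13.5 y -1.4 z 91.7 head 11.02 tilt [-4.1e-03 -8.0e-04 -1.0e+00] F push -1.9 lat 0.2 up 0.8 t 14.47
```

View pics/s9.png

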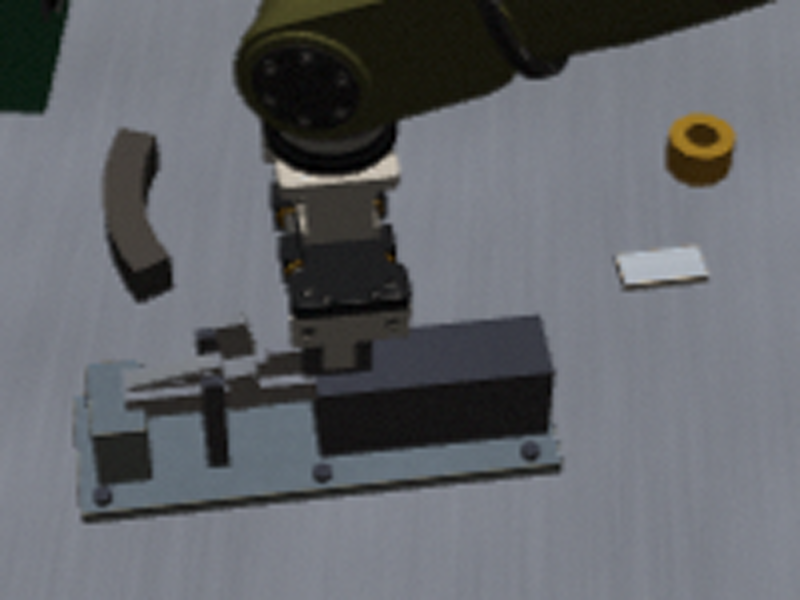

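```bash
for i in 1 2; do python3 -m handwheel '[[0,0,0,0,0,-0.003,0],[0,0,0,0,0,-0.005,0],[0,0,0,0,0,-0.007,0]]'|grep force;  python3 -c "from h import *;where()"; done
```

```text
wrist_force: [-2.6, -0.7, 1.8]
carrier x -11.3 y -1.4 z 91.7 head 11.02 tilt [-4.1e-03 -8.0e-04 -1.0e+00] F push -2.7 lat -0.2 up 1.8 t 14.90
wrist_force: [-1.9, -1.1, 1.5]
carrier x -9.1 y -1.4 z 91.7 head 11.02 tilt [-4.1e-03 -8.0e-04 -1.0e+00] F push -2.1 lat -0.7 up 1.5 t 15.28
```

```bash
for i in 1 2 3 ; do python3 -m handwheel '[[0,0,0,0,0,-0.003,0],[0,0,0,0,0,-0.005,0]]'|grep force;  python3 -c "from h import *;where()"; done; python3 - <<'E'
from h import *
shot('side','s10',(230,140,430,290),4)
E
```

```text
wrist_force: [-2.5, -0.3, 1.8]
carrier x -7.6 y -1.4 z 91.7 head 11.02 tilt [-4.1e-03 -8.0e-04 -1.0e+00] F push -2.5 lat 0.2 up 1.8 t 15.53
wrist_force: [-3.6, -1.0, 1.7]
carrier x -6.1 y -1.4 z 91.6 head 11.01 tilt [-4.2e-03 -8.0e-04 -1.0e+00] F push -3.7 lat -0.3 up 1.7 t 15.78
wrist_force: [-10.0, -1.9, 5.1]
carrier x -5.1 y -1.4 z 91.5 head 11.02 tilt [-6.e-03 -9.e-04 -1.e+00] F push -10.1 lat 0.0 up 5.1 t 16.02
```

View pics/s10.png

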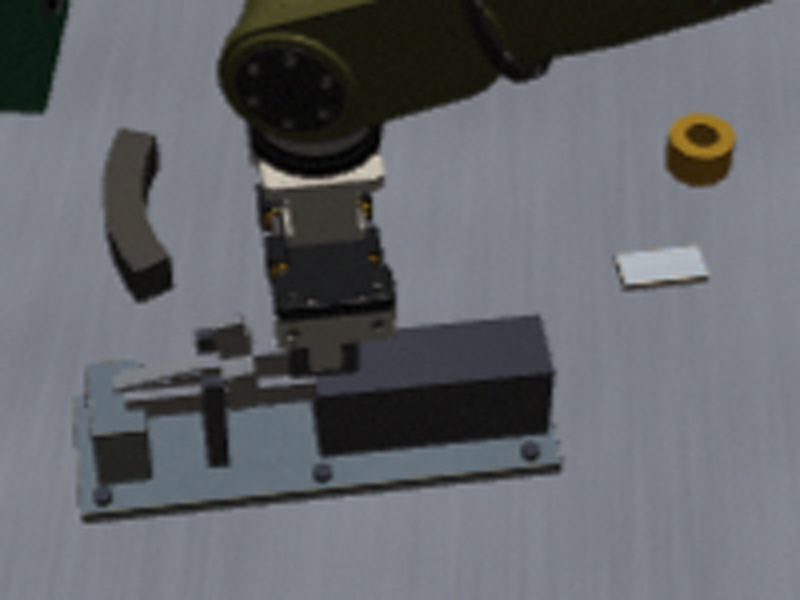

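```bash
for i in 1 2; do python3 -m handwheel '[[0,0,0,0,0,-0.003,0],[0,0,0,0,0,-0.005,0]]'|grep force;  python3 -c "from h import *;where()"; done; python3 - <<'E'
from h import *
shot('side','s11',(230,140,430,290),4)
shot('wrist','w11')
where()
E
```

```text
wrist_force: [-15.6, -2.5, 9.6]
carrier x -4.8 y -1.4 z 91.5 head 11.01 tilt [-0.0092 -0.0012 -1.    ] F push -15.7 lat 0.5 up 9.6 t 16.32
wrist_force: [-17.6, -3.5, 10.8]
carrier x -4.7 y -1.4 z 91.5 head 11.01 tilt [-0.013  -0.0015 -0.9999] F push -17.9 lat -0.1 up 10.8 t 16.57
carrier x -4.7 y -1.4 z 91.5 head 11.01 tilt [-0.013  -0.0015 -0.9999] F push -15.2 lat 1.2 up 10.5 t 16.68
```

View pics/w11.png

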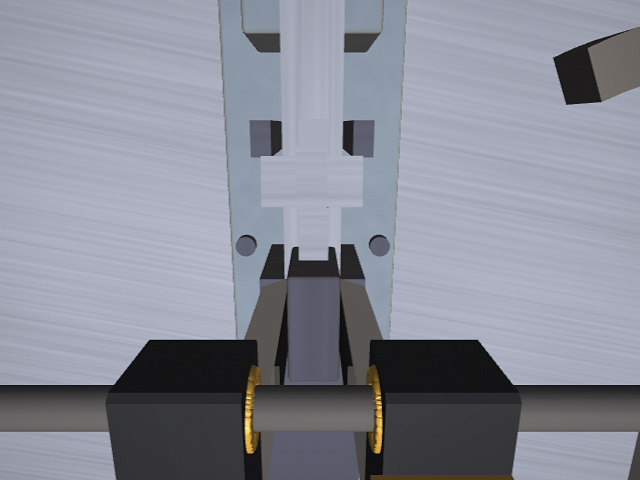

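View pics/s11.png

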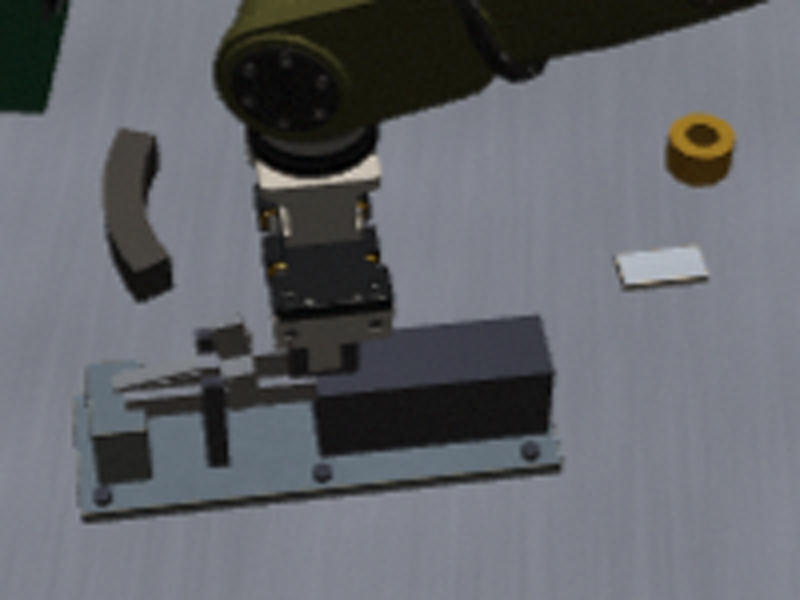

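```bash
python3 -m handwheel '[[0,0,0,0,0,0,0],[0,0,0,0,0,0,0],[0,0,0,0,0,0,0]]'|grep force; python3 - <<'E'
from h import *
where()
d=cam('side');s=cam('scene')
im=camera('scene')[:,:,::-1];cv2.imwrite('pics/sc12.png',cv2.resize(im[200:310,230:360],None,fx=6,fy=5,interpolation=cv2.INTER_CUBIC))
im=camera('side')[:,:,::-1];cv2.imwrite('pics/sd12.png',cv2.resize(im[210:260,250:330],None,fx=10,fy=10,interpolation=cv2.INTER_CUBIC))
E
```

```text
wrist_force: [-6.4, -1.3, 5.1]
carrier x -5.0 y -1.4 z 91.5 head 11.01 tilt [-0.0139 -0.0016 -0.9999] F push -6.5 lat -0.1 up 5.1 t 17.05
```

View pics/sd12.png

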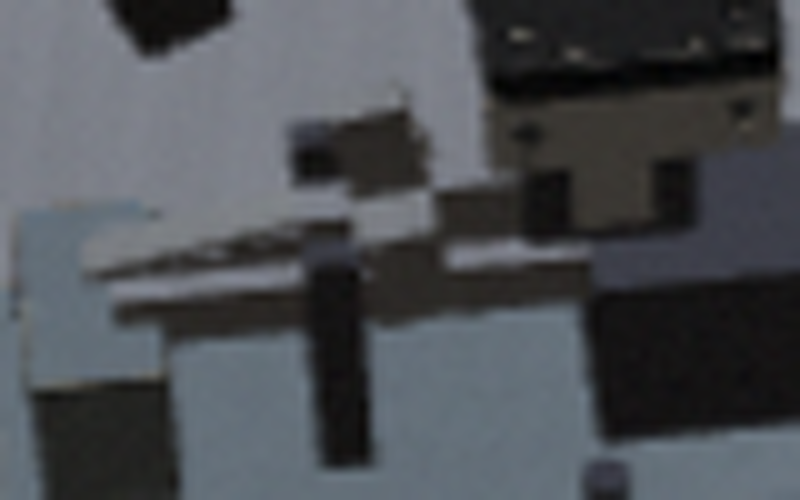

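View pics/sc12.png

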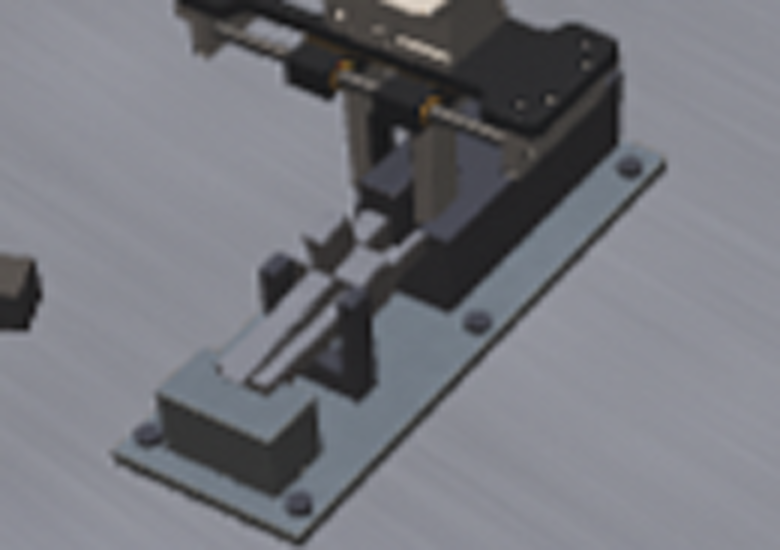

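```bash
python3 -m handwheel '[[0,0,0,0,0,0,0.5],[0,0,0,0,0,0,0.5],[0,0,0,0,0,0,0.5],[0,0,0,0,0,0,0.5],[0,0,0,0,0,0,0.5]]'; python3 - <<'E'
from h import *
where();tool([586.3-5*u[0],-40-5*u[1],170],11.06)
E
```

```text
clock: 17.77
eef_pos: [581.7, -42.4, 91.5]
eef_rot: [-0.076, 1.557, -3.026]
wrist_force: [-0.5, -0.2, 0.6]
finger_gap: 46.7
carrier x -5.0 y -1.4 z 91.5 head 11.01 tilt [-0.0138 -0.0016 -0.9999] F push -0.5 lat -0.1 up 0.6 t 17.77
tcp [581.7 -42.4  91.5] head 11.01 tilt [-0.0138 -0.0016 -0.9999] F [-0.49 -0.2   0.62] gap 46.7 t 17.77
shift frac [-0.2618 -0.005   0.0036]
turn frac [-0.0003  0.0044  0.0003]
```

Lift straight up, then look.

```bash
python3 -m handwheel '[[0,0,0,-0.1,0,0,0.5],[0,0.0044,0,-0.25,0,0,0.5],[0,0.0044,0,-0.26,0,0,0.5],[0,0.0044,0,-0.26,0,0,0.5]]'; python3 - <<'E'
from h import *
where();c=shot('wrist','w13');np.save('c13.npy',c,allow_pickle=True)
im=cv2.imread('pics/w13_raw.png')[60:300,220:420];cv2.imwrite('pics/w13z.png',cv2.resize(im,None,fx=3,fy=2.5,interpolation=cv2.INTER_CUBIC))
im=camera('side')[:,:,::-1];cv2.imwrite('pics/sd13.png',cv2.resize(im[210:260,250:330],None,fx=10,fy=10,interpolation=cv2.INTER_CUBIC))
E
```

```text
clock: 18.27
eef_pos: [582.6, -42.2, 169.0]
eef_rot: [-1.213, 1.57, 2.121]
wrist_force: [0.3, 0.5, -1.2]
finger_gap: 46.8
carrier x -4.1 y -1.5 z 169.0 head 11.01 tilt [-6.e-04  1.e-03 -1.e+00] F push 0.4 lat 0.5 up -1.2 t 18.27
```

View pics/w13z.png

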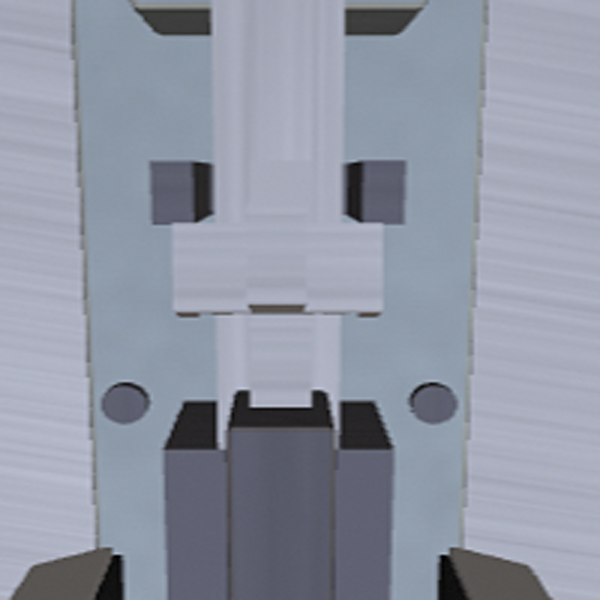

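View pics/sd13.png

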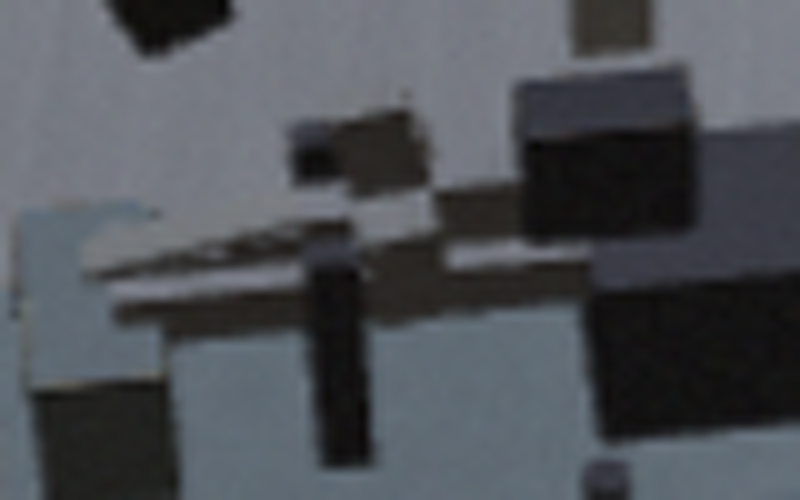

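```bash
python3 - <<'E'
from h import *
d=cam('side')
def onplane(c,uv,y):
    r=ray(c,uv); t=((o+n*y-c['p'])@n)/(r@n); P=c['p']+t*r; return np.round([(P-o)@u,P[2]],1)
sd=lambda p:(250+(p[0]+.5)/10-.5,210+(p[1]+.5)/10-.5)
for nm,p,y in [('tab UR',(408,108),4),('tab LR',(430,185),4),('tab LL',(350,192),4),('br front top near',(438,237),19),('br rear top near',(352,245),19),('handle top UR',(688,65),-11),('handle top front near',(522,140),9),('post tr',(355,262),22)]: print(nm,onplane(d,sd(p),y))
c=np.load('c13.npy',allow_pickle=True).item()
w=lambda p:(220+(p[0]+.5)/3-.5,60+(p[1]+.5)/2.5-.5)
for p,z in [((278,304),122),((278,314),94),((173,312),95),((383,312),95),((248,300),122),((306,300),122)]:
    P=onz(c,w(p),z)-o; print((P@u).round(1),(P@n).round(1))
tool([586.3+51*u[0],-40+51*u[1],108],11.06)
E
```

```text
tab UR [ 44.  121.3]
tab LR [39.7 92.2]
tab LL [59.7 92.6]
br front top near [39.4 89.6]
br rear top near [60.7 89.9]
handle top UR [-27.  110.4]
handle top front near [ 16.8 111.1]
post tr [60.4 86.8]
43.3 -0.2
37.7 -0.1
38.3 20.1
38.3 -20.4
44.1 4.9
44.1 -5.0
tcp [582.3 -42.2 168.2] head 11.01 tilt [-0.0023  0.0013 -1.    ] F [-0.29 -0.51 -0.38] gap 46.9 t 18.38
shift frac [ 0.2002 -0.0044 -0.185 ]
turn frac [-0.0003  0.0006  0.0005]
```

```bash
python3 -m handwheel '[[0,0.0006,0.0005,0,-0.001,-0.1,0.5],[0,0.0006,0.0005,0,-0.001,-0.186,0.5],[0,0.0006,0.0005,0.05,-0.001,-0.186,0.5],[0,0.0006,0.0005,0.12,-0.001,-0.186,0.5],[0,0.0006,0.0005,0.12,-0.001,-0.186,0.5],[0,0.0006,0.0005,0.12,-0.001,-0.186,0.5]]'; python3 - <<'E'
from h import *
where();c=shot('wrist','w14');np.save('c14.npy',c,allow_pickle=True)
shot('scene','sc14',(230,200,360,310),6)
E
```

```text
clock: 19.12
eef_pos: [636.7, -31.3, 132.3]
eef_rot: [-0.618, 1.571, 2.716]
wrist_force: [0.5, -0.5, -0.1]
finger_gap: 46.7
carrier x 51.1 y -1.1 z 132.3 head 11.00 tilt [-2.e-04  1.e-04 -1.e+00] F push 0.4 lat -0.6 up -0.1 t 19.12
```

View pics/w14.png

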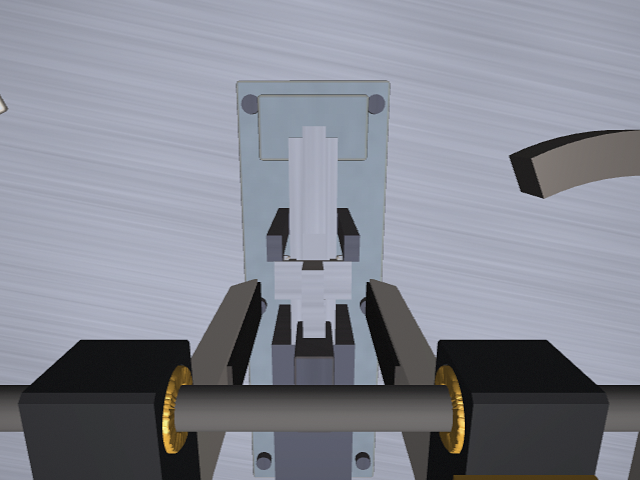

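View pics/sc14.png

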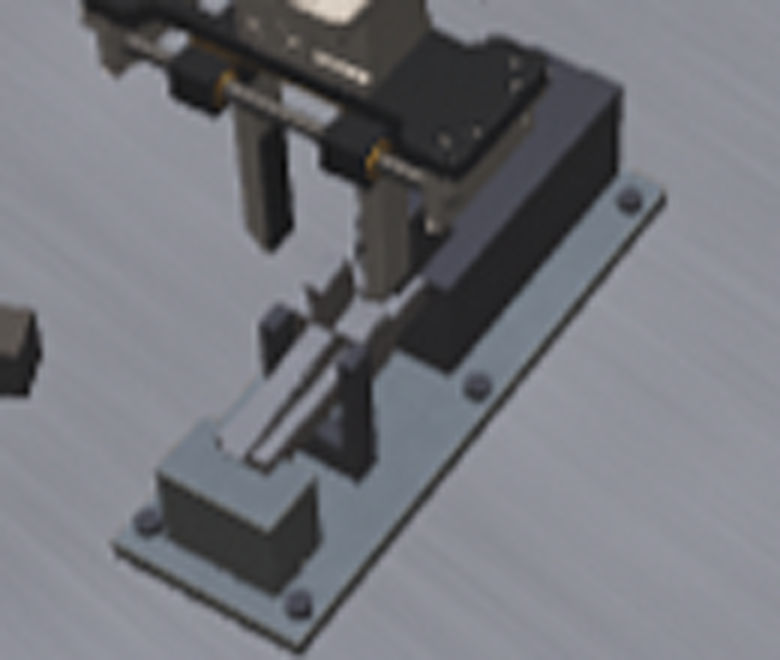

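```bash
python3 - <<'E'
from h import *
im=cv2.imread('pics/w14_raw.png')[230:390,220:420];cv2.imwrite('pics/w14z.png',cv2.resize(im,None,fx=4,fy=3.75,interpolation=cv2.INTER_CUBIC))
c=np.load('c14.npy',allow_pickle=True).item()
st=o+u*51.1+n*-1.1
for dx,z in [(8,124.3),(-8,124.3),(0,124.3)]:
    print(proj(c,st+u*dx+np.array([0,0,z])))
for uv,z in [((313,270),123.8),((313,262),123.8),((313,302),123.8)]:
    P=onz(c,uv,z)-o;print(uv,P@u,P@n)
E
```

```text
[314.69443224 279.55023807]
[314.69579317 312.50314187]
[314.69511984 296.19935996]
(313, 270) 63.4466974329797 -0.3425355380439825
(313, 262) 67.19677881417465 -0.346460453842635
(313, 302) 48.063277084529176 -0.326434919570481
```

View pics/w14z.png

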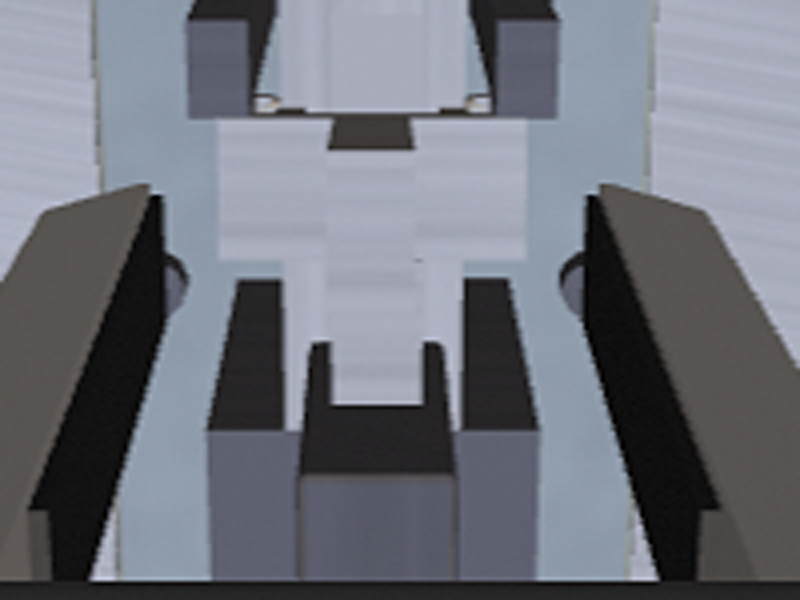

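```bash
python3 -m handwheel '[[0,0,0,0.03,0,-0.001,0.5],[0,0,0,0.06,0,-0.001,0.5],[0,0,0,0.084,0,-0.001,0.5],[0,0,0,0.084,0,-0.001,0.5],[0,0,0,0.084,0,-0.001,0.5]]'; python3 - <<'E'
from h import *
where();c=shot('side','s15',(250,210,330,260),10)
E
```

```text
clock: 19.85
eef_pos: [637.5, -31.2, 107.8]
eef_rot: [2.923, 1.57, -0.026]
wrist_force: [0.1, -0.3, 0.4]
finger_gap: 46.9
carrier x 51.9 y -1.2 z 107.8 head 11.00 tilt [ 0.0012 -0.     -1.    ] F push 0.1 lat -0.3 up 0.4 t 19.85
```

View pics/s15.png

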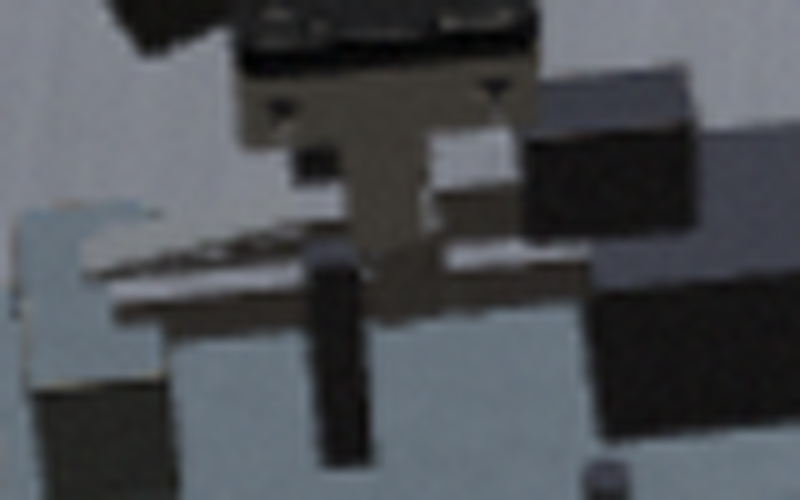

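```bash
python3 -m handwheel '[[0,0,0,0,0,0,0],[0,0,0,0,0,0,0],[0,0,0,0,0,0,0],[0,0,0,0,0,0,0],[0,0,0,0,0,0,0],[0,0,0,0,0,0,0]]' 30; python3 - <<'E'
from h import *
where();c=shot('side','s16',(250,210,330,260),10)
E
```

```text
clock: 20.65
eef_pos: [637.5, -31.2, 107.9]
eef_rot: [2.942, 1.569, -0.007]
wrist_force: [-0.2, 0.6, 0.8]
finger_gap: 9.9
carrier x 51.9 y -1.2 z 107.9 head 11.01 tilt [ 0.0014 -0.     -1.    ] F push -0.1 lat 0.6 up 0.8 t 20.65
```

View pics/s16.png

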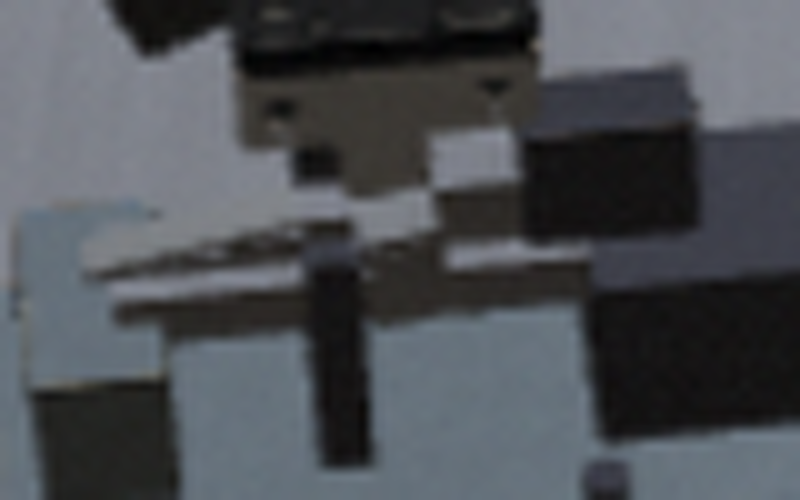

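Gripped at 9.9 mm. Lift slowly at first.

```bash
python3 -m handwheel '[[0,0,0,-0.01,0,0,0],[0,0,0,-0.025,0,0,0],[0,0,0,-0.045,0,0,0],[0,0,0,-0.07,0,0,0],[0,0,0,-0.1,0,0,0],[0,0,0,-0.14,0,0,0],[0,0,0,-0.2,0,0,0],[0,0,0,-0.25,0,0,0],[0,0,0,-0.25,0,0,0]]' 30; python3 - <<'E'
from h import *
where();c=shot('side','s17',(230,140,430,290),4)
E
```

```text
clock: 21.82
eef_pos: [637.9, -31.3, 184.7]
eef_rot: [2.873, 1.567, -0.076]
wrist_force: [-1.1, 0.6, -2.6]
finger_gap: 9.5
carrier x 52.4 y -1.3 z 184.7 head 11.01 tilt [ 4.e-03 -3.e-04 -1.e+00] F push -1.0 lat 0.8 up -2.6 t 21.82
```

View pics/s17.png

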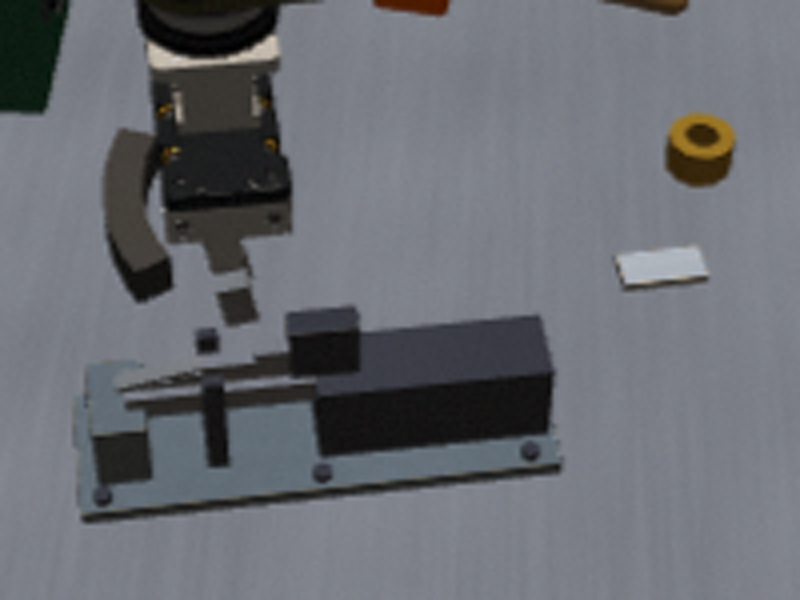

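```bash
python3 - <<'E'
from h import *
d=cam('side');s=cam('scene')
A=[onz(d,p,32)[:2] for p in [(306,327),(367,333),(360,390),(292,380)]]
B=[onz(s,p,32)[:2] for p in [(410,278),(447,309),(408,342),(370,306)]]
for X in (A,B): print(np.round(X,0).tolist(),np.mean(X,0).round(1),[np.linalg.norm(X[i]-X[i-1]).round() for i in range(4)])
c=(np.mean(A,0)+np.mean(B,0))/2
tool([c[0],c[1],180],11)
E
```

```text
[[574.0, 217.0], [435.0, 225.0], [449.0, 364.0], [594.0, 349.0]] [512.6 288.7] [np.float64(134.0), np.float64(139.0), np.float64(140.0), np.float64(146.0)]
[[443.0, 231.0], [458.0, 354.0], [599.0, 338.0], [582.0, 210.0]] [520.7 283.3] [np.float64(141.0), np.float64(124.0), np.float64(142.0), np.float64(129.0)]
tcp [637.5 -31.2 183.5] head 11.01 tilt [ 2.3e-03 -1.0e-04 -1.0e+00] F [ 1.12  0.52 -3.  ] gap 9.7 t 21.88
shift frac [ 0.0105 -1.1147  0.1938]
turn frac [ 0.     -0.0007 -0.0002]
```

```bash
python3 -m handwheel '[[0,0,0,0,-0.1,0.02,0],[0,0,0,0,-0.25,0.05,0],[0,0,0,0,-0.4,0.08,0],[0,0,0,0,-0.55,0.11,0],[0,0,0,0,-0.7,0.14,0],[0,0,0,0,-0.85,0.17,0],[0,0,0,0,-0.95,0.19,0],[0,0,0,0,-0.95,0.19,0],[0,0,0,0,-0.95,0.19,0]]' 30; python3 - <<'E'
from h import *
tool([516.6,286,75],11)
E
```

```text
clock: 23.0
eef_pos: [527.2, 237.2, 182.7]
eef_rot: [2.609, 1.569, -0.34]
wrist_force: [-0.8, -0.4, -2.7]
finger_gap: 9.6
tcp [527.2 237.2 182.7] head 11.0 tilt [ 1.6e-03 -6.0e-04 -1.0e+00] F [-0.84 -0.36 -2.72] gap 9.6 t 23.0
shift frac [ 0.3588 -0.1669  0.0042]
turn frac [ 0.     -0.0005 -0.0003]
```

```bash
python3 -m handwheel '[[0,0,0,0,-0.1,0.004,0],[0,0,0,0.1,-0.167,0.004,0],[0,0,0,0.2,-0.167,0.004,0],[0,0,0,0.3,-0.167,0.004,0],[0,0,0,0.36,-0.167,0.004,0],[0,0,0,0.36,-0.167,0.004,0],[0,0,0,0.36,-0.167,0.004,0]]' 30; python3 - <<'E'
from h import *
tool([516.6,286,75],11)
shot('side','s18',(250,280,410,400),5);shot('scene','sc18',(340,230,480,360),5)
E
```

```text
clock: 23.88
eef_pos: [517.4, 286.0, 75.8]
eef_rot: [2.997, 1.568, 0.047]
wrist_force: [-0.2, -0.6, -1.4]
finger_gap: 10.3
tcp [517.4 286.   75.8] head 10.98 tilt [ 3.1e-03  1.0e-04 -1.0e+00] F [-0.21 -0.58 -1.41] gap 10.3 t 23.88
shift frac [ 0.0028 -0.0003  0.0025]
turn frac [-0.0001 -0.001  -0.0001]
```

View pics/s18.png

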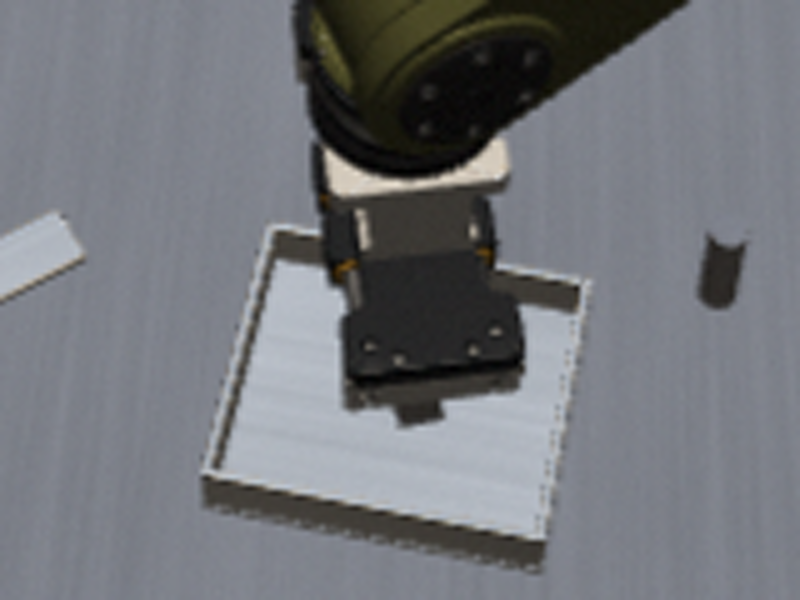

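View pics/sc18.png

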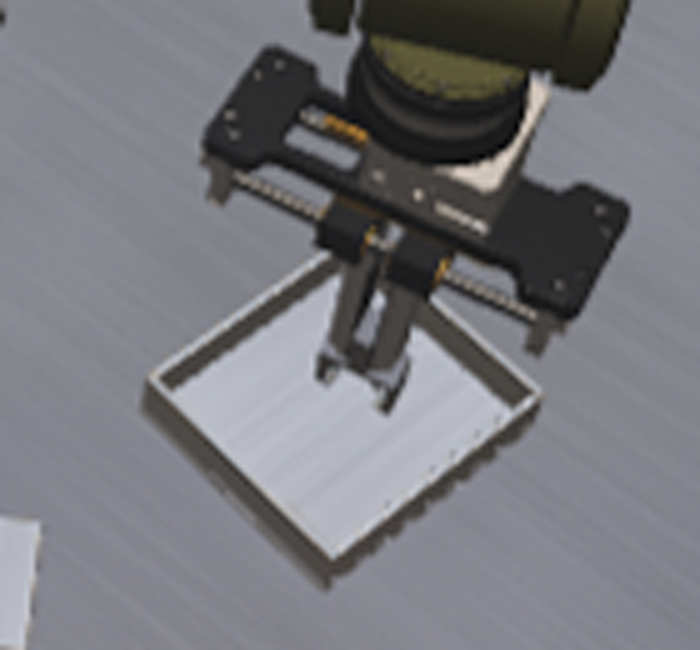

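Centred over the tray. Lower in small steps until contact.

```bash
python3 -m handwheel '[[0,0,0,0.02,0,0,0],[0,0,0,0.04,0,0,0],[0,0,0,0.06,0,0,0],[0,0,0,0.06,0,0,0]]' 30|grep -E "pos|force"; for i in 1 2 3; do python3 -m handwheel '[[0,0,0,0.004,0,0,0],[0,0,0,0.006,0,0,0]]'|grep -E "pos|force"; done
```

```text
eef_pos: [517.0, 286.1, 57.2]
wrist_force: [0.2, 0.0, -2.0]
eef_pos: [517.0, 286.1, 55.4]
wrist_force: [0.0, 0.4, -1.5]
eef_pos: [517.0, 286.1, 53.5]
wrist_force: [0.4, -0.3, -1.8]
eef_pos: [517.0, 286.1, 51.6]
wrist_force: [0.9, 0.1, -1.1]
```

```bash
for i in 1 2 ; do python3 -m handwheel '[[0,0,0,0.003,0,0,0],[0,0,0,0.005,0,0,0]]'|grep -E "pos|force"; done
```

```text
eef_pos: [517.4, 286.2, 51.1]
wrist_force: [-2.6, -1.5, 10.5]
eef_pos: [518.1, 286.6, 51.0]
wrist_force: [-2.7, -0.9, 12.7]
```

```bash
python3 -m handwheel '[[0,0,0,0,0,0,0.2],[0,0,0,0,0,0,0.45],[0,0,0,0,0,0,0.45],[0,0,0,0,0,0,0.45],[0,0,0,0,0,0,0.45],[0,0,0,0,0,0,0.45]]'; python3 -m handwheel '[[0,0,0,-0.1,0,0,0.45],[0,0,0,-0.3,0,0,0.45],[0,0,0,-0.5,0,0,0.45],[0,0,0,-0.5,0,0,0.45],[0,0,0,-0.5,0,0,0.45]]'; python3 - <<'E'
from h import *
where();shot('side','s20');shot('scene','sc20');shot('wrist','w20')
E
```

```text
clock: 26.48
eef_pos: [518.1, 286.6, 51.0]
eef_rot: [-3.111, 1.565, 0.222]
wrist_force: [-0.3, 1.0, 0.4]
finger_gap: 42.0
clock: 27.1
eef_pos: [517.0, 286.3, 200.2]
eef_rot: [3.137, 1.566, 0.187]
wrist_force: [-0.2, -0.4, 0.1]
finger_gap: 42.3
carrier x -5.4 y 333.5 z 200.2 head 11.00 tilt [ 4.6e-03  9.0e-04 -1.0e+00] F push -0.3 lat -0.3 up 0.1 t 27.10
```

View pics/s20.png

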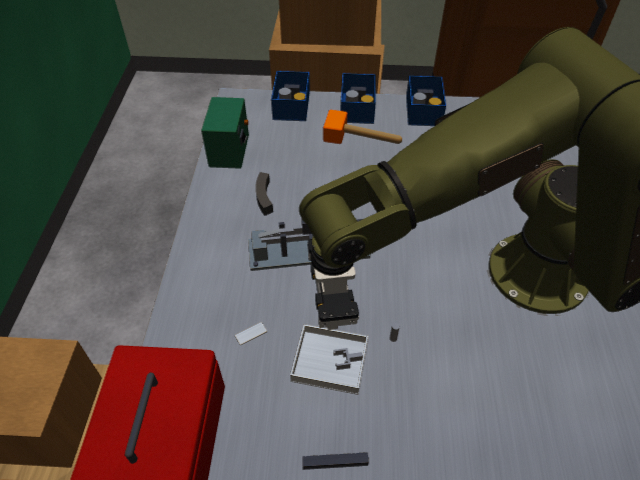

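View pics/w20.png

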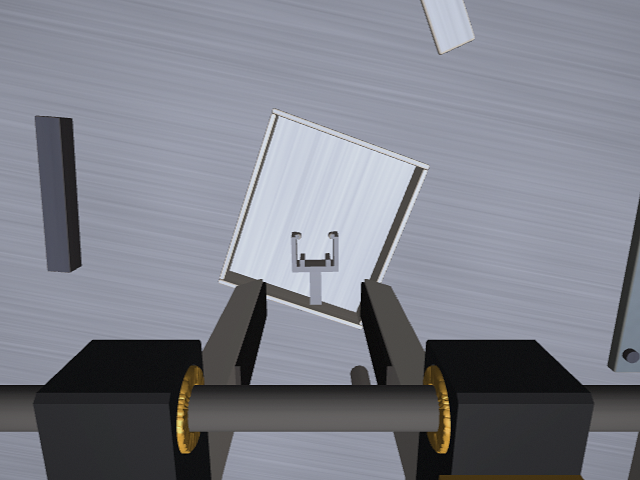

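View pics/sc20.png

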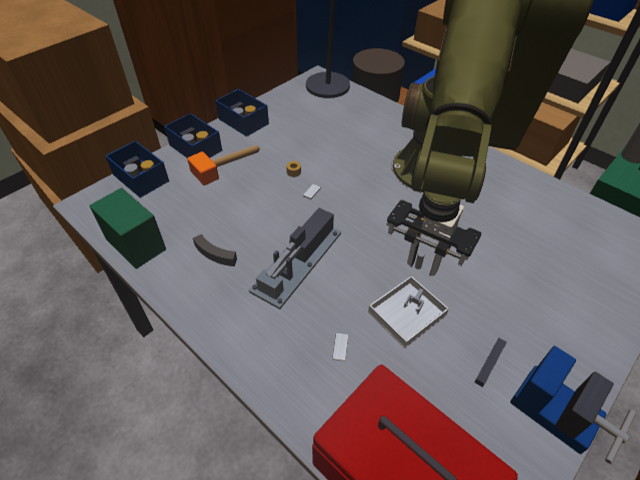

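```bash
python3 - <<'E'
from h import *
c=shot('wrist','w21')
im=cv2.imread('pics/w21_raw.png');print(np.abs(im.astype(int)-cv2.imread('pics/w20_raw.png')).mean())
cv2.imwrite('pics/w21z.png',cv2.resize(im[210:340,210:440],None,fx=3.4,fy=3.4,interpolation=cv2.INTER_CUBIC))
T=[onz(c,p,32)[:2] for p in [(274,109),(428,166),(361,328),(220,282)]]
ctr=np.mean(T,0);x=(T[1]-T[0]);print(np.round(T),ctr,[np.linalg.norm(T[i]-T[i-1]).round() for i in range(4)])
a=(T[1]+T[2]-T[0]-T[3]);a/=np.linalg.norm(a);b=(T[0]+T[1]-T[2]-T[3]);b/=np.linalg.norm(b)
for uv in [(316,272),(316,288),(316,304)]:
    for z in (10,30):
        P=onz(c,uv,z)[:2]-ctr;print(uv,z,P@a,P@b)
E
```

```text
0.7685036892361111
[[598. 333.]
 [579. 207.]
 [433. 228.]
 [452. 355.]] [515.48673191 280.82756385] [np.float64(148.0), np.float64(128.0), np.float64(148.0), np.float64(128.0)]
(316, 272) 10 12.568845726484675 -45.56665436161259
(316, 272) 30 10.205971751978211 -39.25788262280624
(316, 288) 10 17.676362723008033 -59.92547245269318
(316, 288) 30 15.031702124764038 -52.824510913343424
(316, 304) 10 22.886954807253357 -74.57406665912058
(316, 304) 30 19.954820833572146 -66.66492809231487
```

View pics/w21z.png

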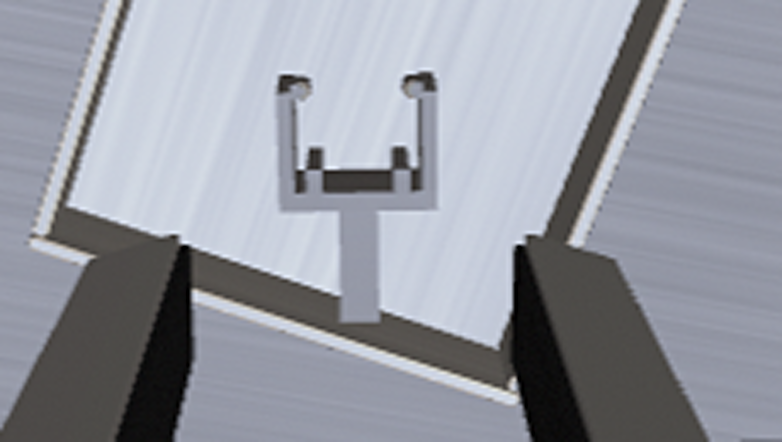

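```bash
python3 - <<'E'
import cv2
im=cv2.imread('pics/sc20_raw.png')[200:310,240:350]
cv2.imwrite('pics/sc20z.png',cv2.resize(im,None,fx=5,fy=5,interpolation=cv2.INTER_CUBIC))
E
```

```text
(no output)
```

View pics/sc20z.png

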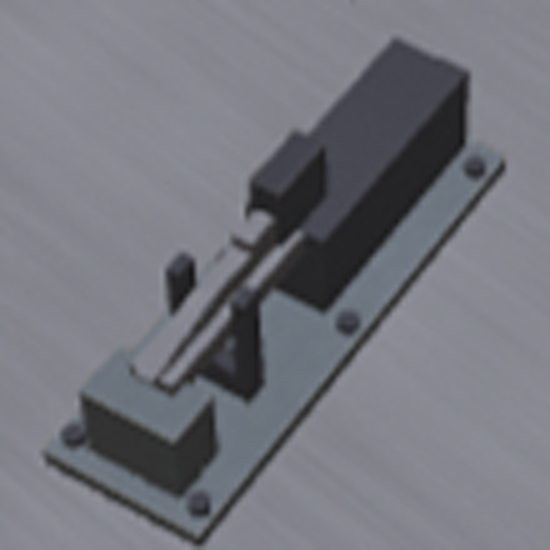

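The wedge lies flat on the runway and rod, with its handle upright. The clip rests in the tray and the gripper is clear of everything.

```bash
python3 -c "
from cell import order
print(order.sign_off())"
```

```text
the job is handed in; nothing more can be done
None
```

The clip is off the rod and lying in the tray, and the wedge is still lying on the carrier. I handed the job in at about 27 s of the 72 s; no verdict is reported.

**What I did:** I gripped the wedge by its handle, laid it on the runway and slid it under the clip at about 10 mm/s. The push force stayed around 6 to 11 N while the clip rose and dropped to about 2 N on the land. At the stop it climbed to about 18 N, with the clip against both backstop posts. I then let go of the wedge, gripped the clip by its tab (gap 9.9 mm) and lifted it off into the tray.

**Last checks:**
- **Clip:** it toppled onto its side when released, so it lies flat. The tab centre is roughly (-56, -16) mm from the tray's centre, up to sign. That is about 19 mm inside the outline on the long side, and well under 65 mm high. Two pictures in a row matched, so it is at rest.
- **Wedge:** the last pictures show it lying level on the runway and rod.
- **Bystanders:** nothing else looks moved in the pictures. I judged this by eye and did not measure it.
- **Disagreements:** the side camera read the wedge handle's top about 4 mm low. The wrist camera's lateral reading differed from the tool's position by about 1 mm, so I aligned by the wrist picture. Both stayed within the clearances.
- **Not measured:** I saw only the wrist force, about 18 N at most against the 25 N limit, not the contact force between wedge and clip. I also did not check the raised clip's height precisely; it agreed with 109 mm to within about 2 mm.

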